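# Index a board on the finger-joint jig and lock it with the toggle lever

## Task

The wooden board in the finger-joint jig is clamped clear of the index key. Throw the red clamp lever fully open, step the board sideways so that its notch drops over the key and the board stands down on the jig's bed, flat against the fence, then throw the lever fully shut so that the clamp locks the board there. Leave the finished board, the try square and the chisel beside the jig where they are.

Things in the scene. Friction and masses are not known exactly. Their poses are not given: they have to be found in the camera images.
- jig: Plywood finger-joint jig, fixed on the table. Origin: under its bed, below the middle of the place where boards stand; x to the fence (away from the robot at yaw 0), y left along the fence, z up. Bed 12 mm thick (boards stand at z = 12 mm), x -175 to +60, y -135 to +135 mm.
- fence_foot (a point): Foot of the fence on the jig, at its (9, 0, 12) mm; axes as the jig's. The fence is a brown wooden backer board (face at x = 9 mm, 78 mm high over the bed) before a pale plywood one (85 mm high, to x = 39 mm).
- key_range (a point): Where the key is sought, at the jig's (0, 0, 18) mm. Dark wooden index key lying on the bed, out from the backer to x = -16 mm: 11 mm wide (y), 12 mm high, top edges chamfered 1.5 mm. The backer and key are screwed on where the saw blade demands: the key's middle is anywhere within 8 mm of y = 0; not measured, it must be felt or seen.
- clamp_lever (a joint): Toggle clamp lever, rad. 0: fully shut, lying back from the board, rising 0.21 rad above level. It swings up and over toward the board; upright at 1.36, stops at 1.62. It stays where left (stiff hinge, 0.08 N m). From about 0.6 down to 0 it also squeezes the tip's spring (a few N more at the grip) and passes dead centre at 0.05, just before its stop: then it is locked.
- lever_pivot (a point): The lever's hinge, at the jig's (-110, -45, 56) mm; it turns about the jig's y axis. The steel push-pull clamp stands here on a wooden riser (x -140 to -46 mm, 58 mm wide). Its plunger runs along x at this height to a sprung rubber tip, 16 mm across, that presses the board on the fence (28 N when shut) and draws back 20 mm when open.
- lever_grip (a point): Middle of the lever's red plastic grip, 77 mm from the hinge: a bar 66 mm long (toward the hinge), 18 mm wide across (jig y), 15 mm thick; the lever ends 33 mm beyond this point. A steel arm 6 mm wide, 12 mm thick joins it to the hinge. Pinched across its 18 mm it can turn between the finger pads.
- board_centre (a point): Centre of the wooden board standing upright in the jig: 18 mm thick (x), 87 mm wide (y), 150 mm high (z), its axes as the jig's; about 0.14 kg. It stands 65 mm above the fence; grip it there across its thickness. Down on the bed the centre is at the jig's z = 87 mm; on top of the key, 12 mm higher. At the start it is at the jig's y = -67 to -60 mm, clear of the key.
- board: The same wooden board; origin at the middle of its lower end, axes as for its centre. One notch is cut in the lower end, right through the thickness: 13 mm wide, 14 mm high, its middle 25 mm to the +y side of the board's middle, between an end finger 12 mm wide and the uncut rest.
- finished_board_centre (a point): Centre of a finished wooden board of the same kind with three notches, 150 x 87 mm, lying flat (18 mm thick) to the left of the jig: leave it alone.
- try_square: Try square, 214 x 125 mm, 21 mm thick, lying to the left of the jig, origin at the middle of its underside: leave it alone.
- chisel: Chisel with a handle, 262 mm long, 30 mm thick, lying to the right of the jig, origin at the middle of its underside: leave it alone.
Things that resemble listed ones, but are neither listed nor needed, are in the scene too. What is shaped like the board but purple is not meant.

How it is judged:
On the way, in this order (a step that is already met when the one before it is completed fails the run):
1. the clamp lever is thrown open (beyond 1.2 rad) (value of joint clamp_lever above 1.2 rad), for 0.2 s.
2. with the clamp still open (beyond 1.0 rad), the board stands upright on the bed with its notch over the key (y of board_centre in the frame of jig between -0.035 and -0.015 m and z of board_centre in the frame of jig between 0.0845 and 0.0895 m and value of joint clamp_lever above 1 rad and angle between board_centre's own z axis and vertical below 0.12 rad), for 0.2 s.
At the end, for the whole second after the job is handed in: Lever shut past dead centre (below 0.05 rad); board at rest, down on the bed within 2.5 mm with its notch over the key (its centre 15 to 35 mm to the -y side of the jig's middle), upright within 0.03 rad, flat on the fence within 2.5 mm and 0.04 rad (y of board_centre in the frame of jig between -0.035 and -0.015 m and z of board_centre in the frame of jig between 0.0845 and 0.0895 m and value of joint clamp_lever below 0.05 rad and angle between board_centre's own z axis and vertical below 0.03 rad and x of board_centre in the frame of jig between -0.0025 and 0.0025 m and angle between the x axis of board_centre and the x axis of jig, either way round below 0.04 rad and linear speed of board below 0.01 m/s); the robot touches nothing.
It fails at once if the board is knocked over (tilted more than 0.5 rad) (angle between board_centre's own z axis and vertical above 0.5 rad).
It fails at once if the finished board is moved more than 20 mm (distance of finished_board_centre from where it was at the start of the episode above 0.02 m).
It fails at once if the try square is moved more than 20 mm (distance of try_square from where it was at the start of the episode above 0.02 m).
It fails at once if the chisel is moved more than 20 mm (distance of chisel from where it was at the start of the episode above 0.02 m).
It also fails if it takes over 59 s, if anything falls off the work surface, if the arm or the gripper's body presses on something with over 40 N, if the wrist force passes 120 N, or if a joint passes its speed limit or range.

## Robot

A 6-joint arm with a two-finger parallel gripper is mounted at the origin on the work surface; the furniture and walls round the work are solid. World frame = base frame: x ahead of the robot, y to its left, z up, the work surface at z = 0. Lengths are in m, angles in rad, forces in N, time in s.
With the tool pointing down it reaches from about 0.25 to 0.775 m from the base axis. Payload 4 kg.
Tool frame: the origin (TCP) lies on the centre line of the jaws, within the pads' length; the fingertips stand arm.tips_ahead ahead of it and the grasp point (between the pads) lies 8 mm behind it (arm.tips_ahead is the distance from the TCP to the fingertips, in m); x points along the fingers, y is the direction in which the jaws open and shut, and the axes are right-handed (so a half turn about x gives the same grasp; the last joint's range is limited). The gripper opens to 94 mm and grips with 3 to 60 N. Pads are 16 mm wide; open, the fingers measure 119 mm over their backs; the gripper's body (75 mm by 177 mm) begins 78 mm behind the grasp point.
Start: joints at [-1.252, 0.087, 1.371, -0, 1.684, -0.103], TCP at [0.225, -0.502, 0.217] pointing down, gripper open.
Joint ranges: [-3.1, 3.1], [-0.76, 2.03], [0.27, 2.55], [-1.08, 4.22], [0.17, 2.65], [-2.57, 2.57]. Speed limits (rad/s): [2.79, 2.79, 3.14, 3.14, 3.14, 3.14].

## Interface

Orientations are given as a rotation vector (axis times angle).
In Python, from cell import arm gives the robot as it stands. The module is installed in compiled form; this text tells all that it offers.
- The arm moves only by the tool jog_arm, never from a script. Its argument "moves" is a list of rows, each an object with "grip": the finger opening in m, from 0 to 0.094; "linear": the shift along the tool's x, y, z in m, a list of three; "delta_rot": the turn, a rotation vector about the tool's x, y, z in degrees, a list of three. A call has 1 to 10 rows; each row shifts and turns the commanded pose from where the row before left it, along the tool's axes as they then stand; what a row does not reach is not made up. A row lasts 1/12 s, in which the tool goes at most 41.7 mm and 7.16 degrees, less where a joint would pass 70% of its speed; a pose out of reach is approached as far as the arm can. A call is refused whole if a number of a shift passes 0.0417 or a number of a turn 7.16, either way. A call with a gripper value outside its range is refused whole. The fingers move at their own pace and stop on an object; "force" is the grip in N (left out, the last holds). Time passes only in rows, so rows that do not move let the fingers close. It gives the time, the measured TCP pose, the force and the opening at its end, in the units of the state.
- arm.read_state(): the state, without advancing time (a new reading comes with each control period).
- arm.grab_frame(name): name is "scene" or "top" or "wrist"; returns a dict with "image" (384x512x3 uint8, red, green, blue), "range_z" (384x512 float32, m along the optical axis (not along the pixel's ray), 0 where there is no reading), "vfov" (degrees; the focal length in pixels is half the picture's height over the tangent of half this angle, whatever the lens; pixels are square), "cx", "cy" (the principal point, pixels), "dist" ([k1, k2, p1, p2, k3] as OpenCV has them; the pictures are not rectified), "T" (4x4, takes a point from camera to world coordinates). Camera axes: x right, y down, z forward; pixel columns grow to the right and rows downward; lengths in m; the calibration is good to about 2 mm. A picture is of the moment at which its call begins.
- arm.job_done(): hands the job in, once; it reports no verdict.
The state is a dict: "time_s": time; "joint_positions": joint angles; "qd": joint speeds; "joint_torque": joint torques, N m; "eef_pos": TCP position; "tool_rot": TCP orientation; "force": force on the tool from outside, world axes, zero at the start; "ft_torque": the same for the moment, N m; "finger_gap": finger opening in m.
Only numpy, scipy, OpenCV 4.12 (cv2) and the standard library are available. Lean on these libraries where they do the work, as an engineer would, in place of code of your own. Each camera call takes 0.05 s, during which the arm holds its last target.

## Working session

There is one attempt and no reset: what is moved stays moved. The work goes in short steps, Python scripts to look and compute and a tool call to move; the robot and the scene stay as the last step left them, time stands still between calls to the robot, and variables do not carry over. Pictures are saved under pics/ and viewed, and the job is handed in when it is done.

Besides the shell and the picture viewer there is one more tool, called as name([rows], argument=value, ...), one row to a line, values as JSON. jog_arm: Moves the arm, as the interface text tells. Its arguments: {"type":"object","properties":{"moves":{"type":"array","items":{"type":"object","properties":{"grip":{"type":"number"},"linear":{"type":"array","items":{"type":"number"}},"delta_rot":{"type":"array","items":{"type":"number"}}}}},"force":{"type":"number"}},"required":["moves"]}

```bash
mkdir -p pics
cat > h.py <<'E'
import numpy as np, cv2
from cell import arm
from scipy.spatial.transform import Rotation as R
def grab(name,fn=None):
    f=arm.grab_frame(name)
    np.savez('%s.npz'%(fn or name),**{k:np.array(v) for k,v in f.items()})
    if fn: cv2.imwrite('pics/%s.png'%fn,cv2.cvtColor(f['image'],cv2.COLOR_RGB2BGR))
    return f
def K(f):
    fl=384/2/np.tan(np.radians(float(f['vfov']))/2)
    return np.array([[fl,0,float(f['cx'])],[0,fl,float(f['cy'])],[0,0,1]])
def ray(f,u,v):
    p=cv2.undistortPoints(np.array([[[u,v]]],float),K(f),np.array(f['dist'],float))[0,0]
    return np.array([p[0],p[1],1.])
def pt(f,u,v,z=None):
    r=ray(f,u,v);T=np.array(f['T'])
    if z is None:
        d=f['range_z'][int(round(v)),int(round(u))]; return (T@np.r_[r*d,1])[:3]
    d=T[:3,:3]@r; return T[:3,3]+d*(z-T[2,3])/d[2]
def proj(f,P):
    T=np.linalg.inv(np.array(f['T'])); 
    return cv2.projectPoints(np.array(P,float).reshape(-1,1,3),cv2.Rodrigues(T[:3,:3])[0],T[:3,3],K(f),np.array(f['dist'],float))[0][:,0]
def crop(f,fn,u0,v0,u1,v1,s):
    im=f['image'][v0:v1,u0:u1]; im=cv2.resize(im,None,fx=s,fy=s,interpolation=cv2.INTER_CUBIC)
    cv2.imwrite('pics/%s.png'%fn,cv2.cvtColor(im,cv2.COLOR_RGB2BGR))
def load(fn):
    d=np.load('%s.npz'%fn); return {k:d[k] for k in d}
E
python3 - <<'E'
from h import *
for n in ['scene','top','wrist']:
    f=grab(n,n+'0'); print(n,f['vfov'],f['T'].round(3).tolist())
s=arm.read_state();print({k:np.round(v,3).tolist() for k,v in s.items()}, arm.tips_ahead)
E
```

```text
scene 43.91869997989817 [[-0.465, -0.495, 0.734, -0.56], [-0.885, 0.241, -0.399, 0.552], [0.021, -0.835, -0.55, 0.842], [0.0, 0.0, 0.0, 1.0]]
top 50.223779922643814 [[-0.002, -0.996, 0.09, 0.313], [-1.0, 0.001, -0.009, 0.003], [0.009, -0.09, -0.996, 1.403], [0.0, 0.0, 0.0, 1.0]]
wrist 66.9794274696947 [[0.409, -0.882, -0.235, 0.294], [-0.913, -0.396, -0.104, -0.471], [-0.002, 0.257, -0.966, 0.383], [0.0, 0.0, 0.0, 1.0]]
{'time_s': 0.15, 'joint_positions': [-1.252, 0.088, 1.372, -0.0, 1.684, -0.103], 'qd': [-0.001, -0.003, -0.004, 0.0, 0.001, 0.0], 'joint_torque': [0.001, -34.064, -30.279, 0.072, 0.03, -0.0], 'eef_pos': [0.225, -0.501, 0.216], 'tool_rot': [1.989, 0.428, -1.99], 'force': [-0.26, 0.392, -0.266], 'ft_torque': [0.025, -0.007, -0.046], 'finger_gap': 0.094} 0.011
```

View pics/scene0.png

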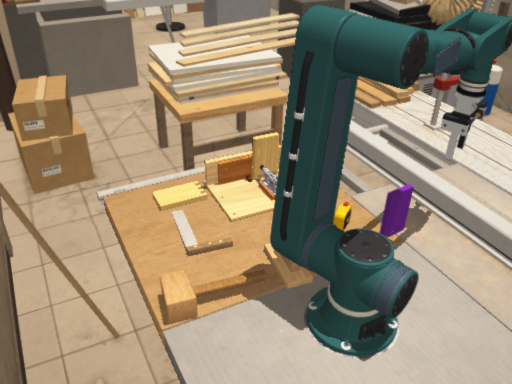

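View pics/top0.png

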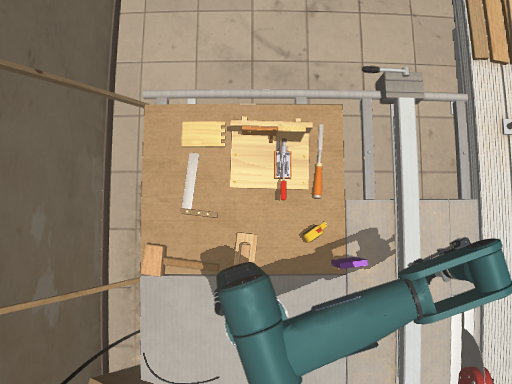

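View pics/wrist0.png

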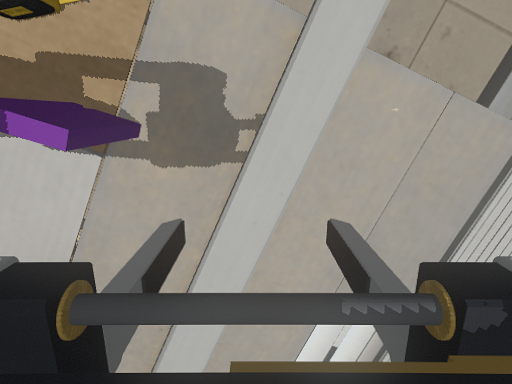

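Run:
```python
from h import *
f=load('top0'); crop(f,'top0c',175,100,335,215,5)
g=load('scene0'); crop(g,'scene0c',140,110,300,230,5)
```

```text
(no output)
```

View pics/top0c.png

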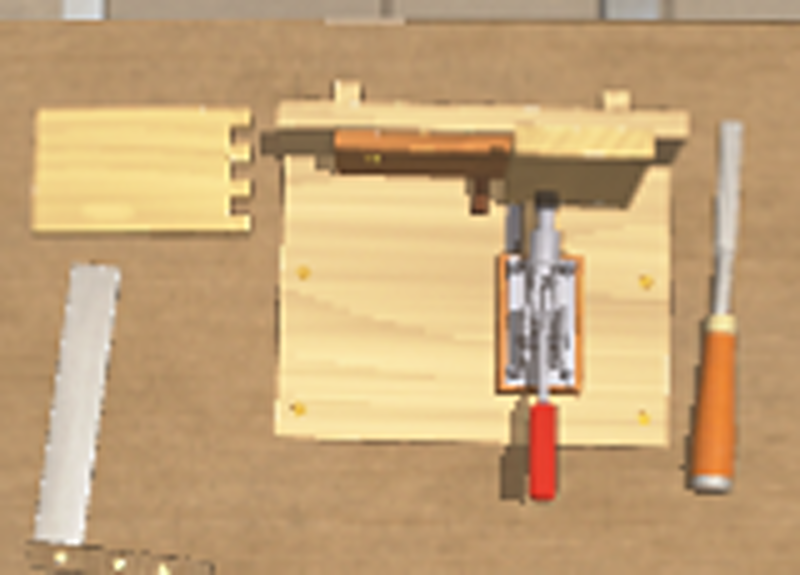

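View pics/scene0c.png

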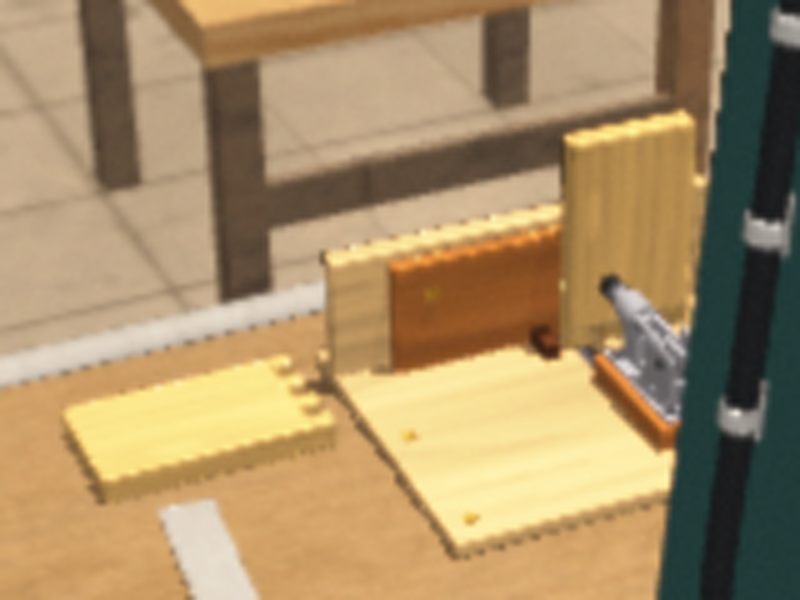

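The top crop shows the jig bed, with near corners at about (230.2,187.2) and (308.6,188.6). The board (yellow, upright) is at about (292,128), the key at (271,139) and the red grip at (283.5,190). Look-alikes are the finished board (203,134), the purple board (350,263) and the U-shaped wood (246,247). The target is the upright yellow board in the jig.

Run:
```python
from h import *
f=load('top0'); c=lambda x,y:(175+x/5-.4,100+y/5-.4)
P={}
for n,x,y,z in [('nl',276,437,.012),('nr',668,445,.012),('leftmid',284,200,.012),('rightmid',671,200,.012),('grip0',543,404,.08),('grip1',542,500,.09),('keyL',470,212,.024),('keyR',490,212,.024),('boardTL',516,152,.162),('boardTR',653,156,.162),('backL',337,130,.09),('backR',510,140,.09),('fenceFL',277,102,.097),('fenceFR',688,112,.097)]:
    P[n]=pt(f,*c(x,y),z); q=pt(f,*c(x,y)); print(n,P[n].round(4),'depth',q.round(4))
d=P['nl']-P['nr']; yaw=np.arctan2(-d[0],d[1]); print('yaw',yaw,np.linalg.norm(d))
d=P['leftmid']-P['nl']; print(np.arctan2(d[1],d[0])); d=P['rightmid']-P['nr']; print(np.arctan2(d[1],d[0]))
d=P['fenceFL']-P['fenceFR'];print(np.arctan2(-d[0],d[1]))
```

```text
nl [0.4611 0.0907 0.012 ] depth [0.4612 0.0907 0.0111]
nr [ 0.4552 -0.1775  0.012 ] depth [ 0.4562 -0.1788  0.0023]
leftmid [0.626  0.0861 0.012 ] depth [0.627  0.0863 0.0074]
rightmid [ 0.6262 -0.1822  0.012 ] depth [ 6.288e-01 -1.838e-01  1.000e-04]
grip0 [ 0.4752 -0.0873  0.08  ] depth [ 0.4763 -0.0879  0.0712]
grip1 [ 0.4118 -0.0855  0.09  ] depth [ 0.419 -0.092 -0.006]
keyL [ 0.6147 -0.0422  0.024 ] depth [ 0.6174 -0.0426  0.0118]
keyR [ 0.6147 -0.0559  0.024 ] depth [ 0.617  -0.0564  0.0137]
boardTL [ 0.6225 -0.0664  0.162 ] depth [ 0.6236 -0.0667  0.1577]
boardTR [ 0.6203 -0.1516  0.162 ] depth [ 0.6217 -0.1523  0.1564]
backL [0.6553 0.0469 0.09  ] depth [0.6556 0.047  0.0887]
backR [ 0.6485 -0.0666  0.09  ] depth [ 0.6494 -0.0667  0.0865]
fenceFL [0.6723 0.086  0.097 ] depth [0.6728 0.0861 0.0955]
fenceFR [ 0.666  -0.1832  0.097 ] depth [ 0.6916 -0.1967  0.0023]
yaw -0.021733739831506352 0.2682455070152124
-0.02793803595078377
-0.027543321570113813
-0.023380779053445877
```

```bash
cat >> h.py <<'E'
YAW=-0.025; JO=np.array([0.6325,-0.0475,0.])
RJ=R.from_euler('z',YAW).as_matrix()
def j2w(p): return JO+RJ@np.array(p,float)
def w2j(p): return RJ.T@(np.array(p)-JO)
def plan(pos,Rt,p0=None,R0=None):
    s=arm.read_state()
    if p0 is None: p0=s['eef_pos']
    if R0 is None: R0=R.from_rotvec(s['tool_rot']).as_matrix()
    print('at',np.round(p0,4),'rotdelta(tool,deg)',np.degrees(R.from_matrix(R0.T@Rt).as_rotvec()).round(2))
    print('lin in old axes',(R0.T@(np.array(pos)-p0)*1e3).round(1),'lin in new axes',(Rt.T@(np.array(pos)-p0)*1e3).round(1))
E
python3 - <<'E'
from h import *
s=arm.read_state(); M=R.from_rotvec(s['tool_rot']).as_matrix(); print(M.round(3)); print((M.T@(load('wrist0')['T'][:3,3]-s['eef_pos'])).round(3),(M.T@load('wrist0')['T'][:3,:3]).round(2))
# down, jaws along +-jig y
for sg in (1,-1):
    x=np.array([0,0,-1.]); y=RJ[:,1]*sg; Rt=np.c_[x,y,np.cross(x,y)]
    plan(j2w([-.185,-.045,.072+.15]),Rt); print(Rt.round(3).tolist())
E
```

```text
[[-0.001  0.409 -0.912]
 [ 0.002 -0.912 -0.409]
 [-1.    -0.002 -0.   ]]
[-0.168  0.    -0.075] [[-0.   -0.26  0.97]
 [ 1.   -0.    0.  ]
 [ 0.    0.97  0.26]]
at [ 0.225  -0.5014  0.2156] rotdelta(tool,deg) [-1.544e+02 -1.300e-01  2.000e-02]
lin in old axes [  -5.9 -286.7 -371.3] lin in new axes [ -6.4 419.  211. ]
[[0.0, 0.025, 1.0], [0.0, 1.0, -0.025], [-1.0, 0.0, 0.0]]
at [ 0.225  -0.5014  0.2156] rotdelta(tool,deg) [2.56e+01 1.00e-02 9.00e-02]
lin in old axes [  -5.9 -286.7 -371.3] lin in new axes [  -6.4 -419.  -211. ]
[[0.0, -0.025, -1.0], [0.0, -1.0, 0.025], [-1.0, -0.0, 0.0]]
```

jog_arm([
  {"delta_rot": [6.4, 0, 0], "linear": [-0.005, 0, 0]},
  {"delta_rot": [6.4, 0, 0]},
  {"delta_rot": [6.4, 0, 0]},
  {"delta_rot": [6.4, 0, 0]},
  {"linear": [0, -0.035, -0.0176]},
  {"linear": [0, -0.035, -0.0176]},
  {"linear": [0, -0.035, -0.0176]},
  {"linear": [0, -0.035, -0.0176]},
  {"linear": [0, -0.035, -0.0176]},
  {"linear": [0, -0.035, -0.0176]},
])

```text
schema error: expected keys grip, linear, delta_rot
```

jog_arm([
  {"linear": [0, -0.035, -0.0176]},
  {"linear": [0, -0.035, -0.0176]},
  {"linear": [0, -0.035, -0.0176]},
  {"linear": [0, -0.035, -0.0176]},
  {"linear": [0, -0.035, -0.0176]},
  {"linear": [0, -0.034, -0.0176]},
  {},
  {},
])

```text
schema error: expected keys grip, linear, delta_rot
```

Run:
```python
from h import *
x=np.array([0,0,-1.]); y=-RJ[:,1]; Rt=np.c_[x,y,np.cross(x,y)]
plan(j2w([-.185,-.045,.072]),Rt)
f=grab('wrist','w1')
c=f['image']; cv2.imwrite('pics/w1b.png',cv2.cvtColor(cv2.resize(c,(800,600),interpolation=cv2.INTER_CUBIC),cv2.COLOR_RGB2BGR))
```

```text
at [ 0.225  -0.5014  0.2156] rotdelta(tool,deg) [2.56e+01 1.00e-02 9.00e-02]
lin in old axes [ 144.1 -286.5 -371.3] lin in new axes [ 143.6 -419.  -211. ]
```

View pics/w1b.png

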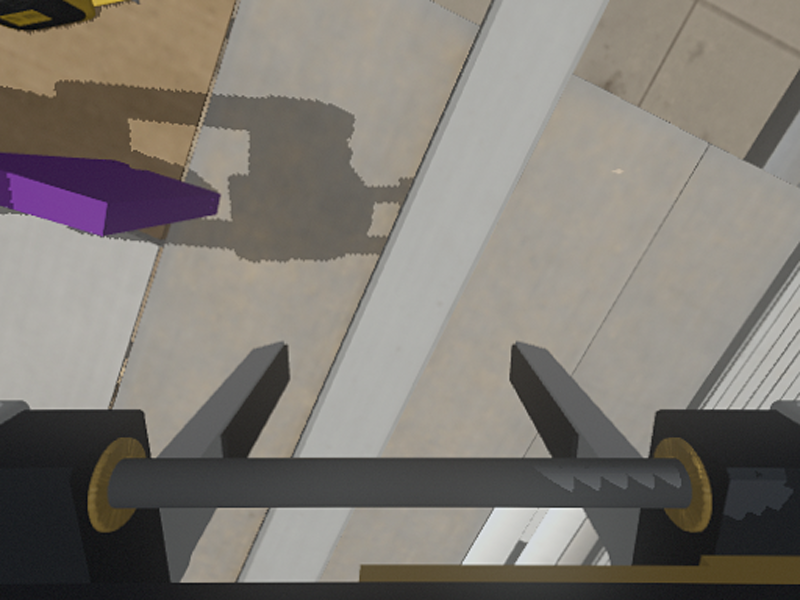

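The calls were refused, so the arm hasn't moved. I'll resend with all keys in every row.

jog_arm([
  {"grip": 0.06, "delta_rot": [6.4, 0, 0], "linear": [-0.005, 0, 0]},
  {"grip": 0.06, "delta_rot": [6.4, 0, 0], "linear": [0, 0, 0]},
  {"grip": 0.06, "delta_rot": [6.4, 0, 0], "linear": [0, 0, 0]},
  {"grip": 0.06, "delta_rot": [6.4, 0, 0], "linear": [0, 0, 0]},
  {"grip": 0.06, "delta_rot": [0, 0, 0], "linear": [0, -0.035, -0.0176]},
  {"grip": 0.06, "delta_rot": [0, 0, 0], "linear": [0, -0.035, -0.0176]},
  {"grip": 0.06, "delta_rot": [0, 0, 0], "linear": [0, -0.035, -0.0176]},
  {"grip": 0.06, "delta_rot": [0, 0, 0], "linear": [0, -0.035, -0.0176]},
  {"grip": 0.06, "delta_rot": [0, 0, 0], "linear": [0, -0.035, -0.0176]},
  {"grip": 0.06, "delta_rot": [0, 0, 0], "linear": [0, -0.035, -0.0176]},
])

```text
time_s: 1.03
eef_pos: [0.3363, -0.2927, 0.2213]
tool_rot: [-2.209, 0.028, 2.208]
force: [0.9, -0.6, 0.6]
finger_gap: 0.0602
```

jog_arm([
  {"grip": 0.06, "delta_rot": [0, 0, 0], "linear": [0, -0.035, -0.0176]},
  {"grip": 0.06, "delta_rot": [0, 0, 0], "linear": [0, -0.035, -0.0176]},
  {"grip": 0.06, "delta_rot": [0, 0, 0], "linear": [0, -0.035, -0.0176]},
  {"grip": 0.06, "delta_rot": [0, 0, 0], "linear": [0, -0.035, -0.0176]},
  {"grip": 0.06, "delta_rot": [0, 0, 0], "linear": [0, -0.035, -0.0176]},
  {"grip": 0.06, "delta_rot": [0, 0, 0], "linear": [0, -0.034, -0.0176]},
  {"grip": 0.06, "delta_rot": [0, 0, 0], "linear": [0, 0, 0]},
  {"grip": 0.06, "delta_rot": [0, 0, 0], "linear": [0, 0, 0]},
])

```text
time_s: 1.7
eef_pos: [0.4471, -0.0866, 0.2211]
tool_rot: [-2.21, 0.023, 2.212]
force: [-0.1, -0.4, 0.3]
finger_gap: 0.0597
```

Run:
```python
from h import *
x=np.array([0,0,-1.]); y=-RJ[:,1]; Rt=np.c_[x,y,np.cross(x,y)]
plan(j2w([-.185,-.045,.072]),Rt)
f=grab('wrist','w2')
c=f['image']; cv2.imwrite('pics/w2b.png',cv2.cvtColor(cv2.resize(c,(800,600),interpolation=cv2.INTER_CUBIC),cv2.COLOR_RGB2BGR))
```

```text
at [ 0.4471 -0.0866  0.2211] rotdelta(tool,deg) [ 0.26  0.05 -0.01]
lin in old axes [149.1   1.3   0.5] lin in new axes [149.1   1.3   0.6]
```

View pics/w2b.png

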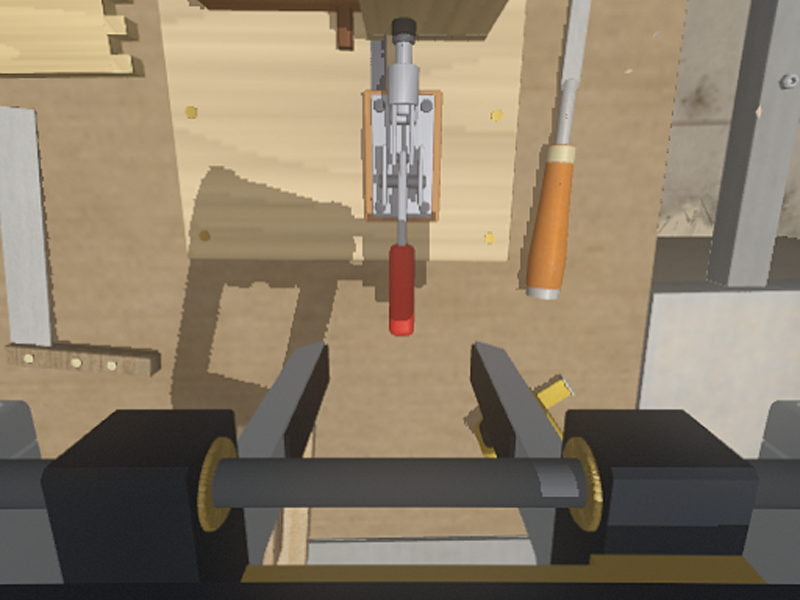

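The wrist view shows the grip at (401,245–335), centred between the fingers. The key is at (338–353, 45) and the bed's near corners are at (187,258) and (508,262).

Run:
```python
from h import *
f=load('w2')
for n,x,y,z in [('grip_near',401,334,None),('grip_far',401,246,None),('gripL',389,290,.085),('gripR',414,290,.085),('bedNL',187,258,.012),('bedNR',508,262,.012),('bedLfar',163,20,.012),('bedRfar',523,20,.012),('keyL',338,46,.022),('keyR',353,46,.022),('tip',403,20,.064)]:
    u,v=(x+.5)*.64-.5,(y+.5)*.64-.5
    q=pt(f,u,v); p=pt(f,u,v,z) if z else q
    print(n,p.round(4),'jig',(w2j(p)*1e3).round(1),'depth z',q[2].round(4))
crop(f,'w2k',190,0,290,70,8)
```

```text
grip_near [ 0.4162 -0.0872  0.0846] jig [-215.3  -45.1   84.6] depth z 0.0846
grip_far [ 0.4769 -0.0884  0.0719] jig [-154.5  -44.8   71.9] depth z 0.0719
gripL [ 0.4485 -0.0795  0.085 ] jig [-183.1  -36.6   85. ] depth z 0.0753
gripR [ 0.4482 -0.0968  0.085 ] jig [-183.   -53.9   85. ] depth z 0.0008
bedNL [0.4619 0.0909 0.012 ] jig [-174.   134.1   12. ] depth z 0.0003
bedNR [ 0.453  -0.1782  0.012 ] jig [-176.2 -135.2   12. ] depth z -0.0001
bedLfar [0.6381 0.0829 0.012 ] jig [  2.3 130.5  12. ] depth z 0.0103
bedRfar [ 0.633  -0.1815  0.012 ] jig [   3.9 -134.    12. ] depth z 0.0119
keyL [ 0.6163 -0.0456  0.022 ] jig [-16.2   1.5  22. ] depth z 0.0231
keyR [ 0.6161 -0.0565  0.022 ] jig [-16.2  -9.4  22. ] depth z 0.0137
tip [ 0.6194 -0.0926  0.064 ] jig [-11.9 -45.4  64. ] depth z 0.0646
```

View pics/w2k.png

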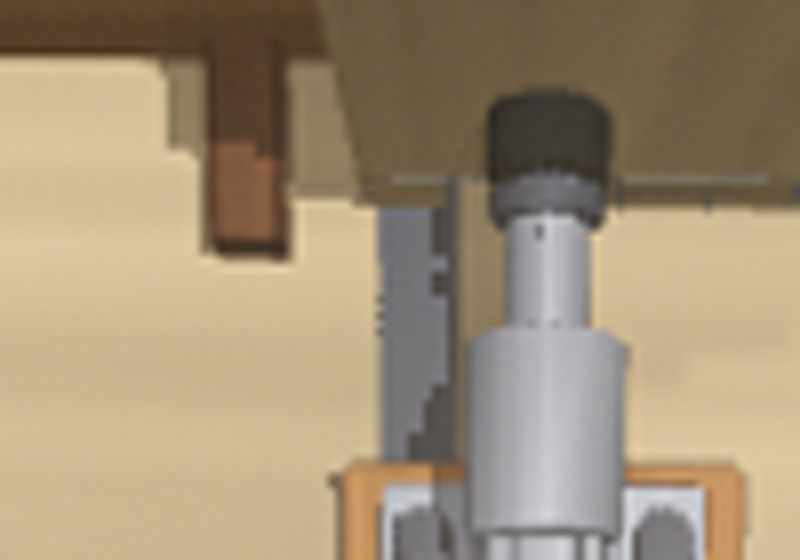

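jog_arm([
  {"grip": 0.06, "delta_rot": [0, 0, 0], "linear": [0.031, 0.0013, 0]},
  {"grip": 0.06, "delta_rot": [0, 0, 0], "linear": [0.031, 0, 0]},
  {"grip": 0.06, "delta_rot": [0, 0, 0], "linear": [0.031, 0, 0]},
  {"grip": 0.05, "delta_rot": [0, 0, 0], "linear": [0.031, 0, 0]},
  {"grip": 0.04, "delta_rot": [0, 0, 0], "linear": [0.031, 0, 0]},
  {"grip": 0.01, "delta_rot": [0, 0, 0], "linear": [0, 0, 0]},
  {"grip": 0.01, "delta_rot": [0, 0, 0], "linear": [0, 0, 0]},
  {"grip": 0.01, "delta_rot": [0, 0, 0], "linear": [0, 0, 0]},
], force=20)

```text
time_s: 2.42
eef_pos: [0.4476, -0.091, 0.0683]
tool_rot: [-2.211, 0.031, 2.206]
force: [-0.2, -0.5, 0.6]
finger_gap: 0.0299
```

Run:
```python
from h import *
s=arm.read_state(); p=s['eef_pos']; g=w2j(p+[0,0,.008]);d=g-np.array([-.110,-.045,.056]); r=np.hypot(d[0],d[2]); a=np.arctan2(d[2],-d[0]); print(g,r,a,s['finger_gap'],s['force'])
A=np.linspace(a,1.61+.21,13); z=r*np.sin(A); x=-r*np.cos(A)
print(np.c_[-np.diff(z),-np.diff(x)].round(4).tolist())
```

```text
[-0.18379559 -0.04806052  0.07627913] 0.07653124872099593 0.26818154294414687 0.02989906468086799 [-0.23406398 -0.5391082   0.61596975]
[[-0.0093, -0.0032], [-0.0089, -0.0044], [-0.0082, -0.0055], [-0.0074, -0.0065], [-0.0065, -0.0074], [-0.0055, -0.0082], [-0.0044, -0.0089], [-0.0032, -0.0093], [-0.002, -0.0097], [-0.0007, -0.0099], [0.0005, -0.0099], [0.0018, -0.0097]]
```

jog_arm([
  {"grip": 0.01, "delta_rot": [0, 0, 0], "linear": [0.003, 0, 0]},
  {"grip": 0.01, "delta_rot": [0, 0, 0], "linear": [0, 0, 0]},
  {"grip": 0.01, "delta_rot": [0, 0, 0], "linear": [0, 0, 0]},
])

```text
time_s: 2.67
eef_pos: [0.4489, -0.0882, 0.0661]
tool_rot: [-2.214, 0.024, 2.201]
force: [1.5, 5.4, 2.9]
finger_gap: 0.0179
```

Run:
```python
from h import *
s=arm.read_state(); p=s['eef_pos']; g=w2j(p+[0,0,.008]);d=g-np.array([-.110,-.045,.056]); r=np.hypot(d[0],d[2]); a=np.arctan2(d[2],-d[0]); print(p,g,r,a,s['finger_gap'],s['force'])
grab('wrist','w3')
```

```text
[ 0.4488997  -0.08816199  0.06614989] [-0.18252648 -0.04523881  0.07414989] 0.07476301945137574 0.24521573242959108 0.017880384798814923 [1.51999191 5.44338118 2.89169897]
```

View pics/w3.png

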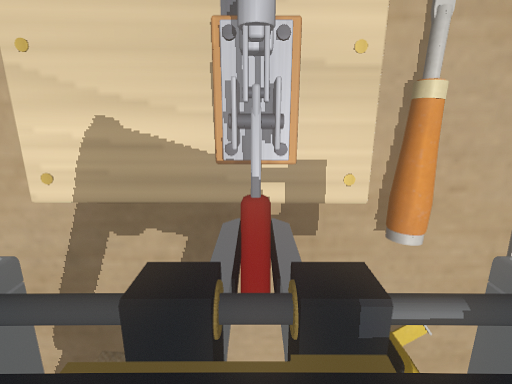

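jog_arm([
  {"grip": 0.01, "delta_rot": [0, 0, 0], "linear": [-0.0093, -0.0025, -0.003]},
  {"grip": 0.01, "delta_rot": [0, 0, 0], "linear": [-0.0089, 0, -0.0043]},
  {"grip": 0.01, "delta_rot": [0, 0, 0], "linear": [-0.0082, 0, -0.0054]},
  {"grip": 0.01, "delta_rot": [0, 0, 0], "linear": [-0.0074, 0, -0.0064]},
  {"grip": 0.01, "delta_rot": [0, 0, 0], "linear": [-0.0065, 0, -0.0073]},
  {"grip": 0.01, "delta_rot": [0, 0, 0], "linear": [-0.0055, 0, -0.0081]},
])

```text
time_s: 3.22
eef_pos: [0.4802, -0.0889, 0.1099]
tool_rot: [-2.205, 0.03, 2.215]
force: [-4.8, -5.1, -3.5]
finger_gap: 0.018
```

jog_arm([
  {"grip": 0.01, "delta_rot": [0, 0, 0], "linear": [-0.0044, 0, -0.0088]},
  {"grip": 0.01, "delta_rot": [0, 0, 0], "linear": [-0.0032, 0, -0.0092]},
  {"grip": 0.01, "delta_rot": [0, 0, 0], "linear": [-0.002, 0, -0.0096]},
  {"grip": 0.01, "delta_rot": [0, 0, 0], "linear": [-0.0007, 0, -0.0098]},
  {"grip": 0.01, "delta_rot": [0, 0, 0], "linear": [0.0005, 0, -0.0098]},
  {"grip": 0.01, "delta_rot": [0, 0, 0], "linear": [0.0018, 0, -0.0097]},
  {"grip": 0.01, "delta_rot": [0, 0, 0], "linear": [0, 0, 0]},
  {"grip": 0.01, "delta_rot": [0, 0, 0], "linear": [0, 0, 0]},
])

```text
time_s: 3.88
eef_pos: [0.5406, -0.0905, 0.1197]
tool_rot: [-2.216, 0.03, 2.204]
force: [0.9, -4.4, 4.7]
finger_gap: 0.0137
```

Run:
```python
from h import *
s=arm.read_state(); p=s['eef_pos']; g=w2j(p+[0,0,.008]);d=g-np.array([-.110,-.045,.056]); r=np.hypot(d[0],d[2]); a=np.arctan2(d[2],-d[0]); print(p,g,r,a-.21,s['finger_gap'],s['force'])
grab('wrist','w4'); grab('scene','s4')
```

```text
[ 0.54058045 -0.09049383  0.11965735] [-0.0908161  -0.04527815  0.12765735] 0.07418084382886168 1.622379224551123 0.013665574329263165 [ 0.91923533 -4.43215512  4.69929406]
```

View pics/w4.png

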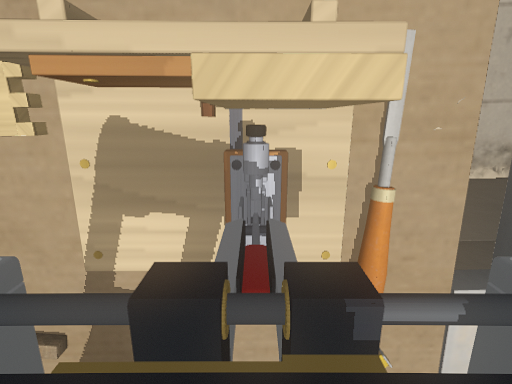

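View pics/s4.png

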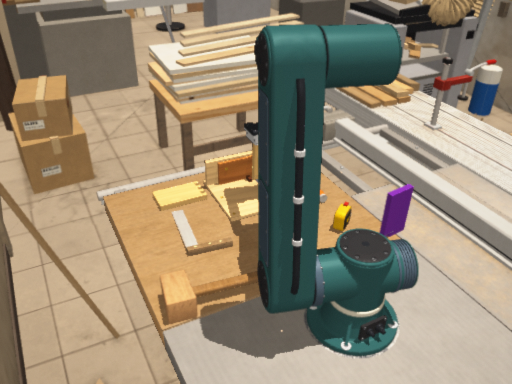

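jog_arm([
  {"grip": 0.05, "delta_rot": [0, 0, 0], "linear": [0, 0, 0]},
  {"grip": 0.05, "delta_rot": [0, 0, 0], "linear": [0, 0, 0]},
  {"grip": 0.05, "delta_rot": [0, 0, 0], "linear": [0, 0, 0]},
  {"grip": 0.05, "delta_rot": [0, 0, 0], "linear": [-0.02, 0, 0]},
  {"grip": 0.05, "delta_rot": [0, 0, 0], "linear": [-0.035, 0, 0]},
  {"grip": 0.05, "delta_rot": [0, 0, 0], "linear": [-0.035, 0, 0]},
  {"grip": 0.05, "delta_rot": [0, 0, 0], "linear": [-0.03, 0, 0]},
  {"grip": 0.05, "delta_rot": [0, 0, 0], "linear": [0, 0, 0]},
])

```text
time_s: 4.65
eef_pos: [0.5406, -0.0891, 0.2448]
tool_rot: [-2.223, 0.029, 2.197]
force: [0.9, 0.1, 0.6]
finger_gap: 0.0499
```

Run:
```python
from h import *
s=arm.read_state(); print(s['eef_pos'],s['tool_rot'],s['force'])
f=grab('wrist','w5')
cv2.imwrite('pics/w5b.png',cv2.cvtColor(cv2.resize(f['image'],(800,600),interpolation=cv2.INTER_CUBIC),cv2.COLOR_RGB2BGR))
```

```text
[ 0.54064155 -0.08914144  0.24478777] [-2.22337233  0.02875946  2.19692293] [0.8806575  0.1300775  0.56106889]
```

View pics/w5b.png

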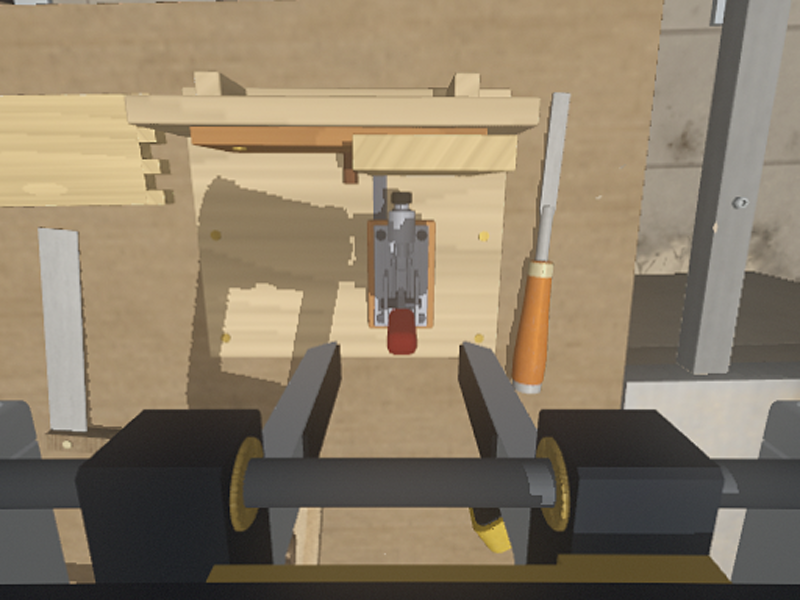

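The lever has left its rest position, with the red end at (402,340). The board top is at (353–517, 135–172), and the key front is at (350,180). I'll measure the lever angle next.

Run:
```python
from h import *
f=load('w5')
im=f['image'].astype(int); m=(im[...,0]>80)&(im[...,1]<50)&(im[...,2]<50); vs,us=np.nonzero(m); k=(abs(us-257)<30); 
Q=np.array([w2j(pt(f,u,v)) for u,v in zip(us[k],vs[k])]); Q=Q[Q[:,2]>.03]
print(Q.min(0),Q.max(0),len(Q))
for q in Q[::25]: 
  d=q-np.array([-.11,-.045,.056]); print(q.round(4),np.hypot(d[0],d[2]).round(3),(np.arctan2(d[2],-d[0])-.21).round(3))
for n,x,y,z in [('bTLnear',353,170,.162),('bTRnear',517,172,.162),('bTLfar',353,135,.162),('bTRfar',515,136,.162),('keyL',343,180,.022),('keyR',357,180,.022),('bedR',503,355,.012),('fenceFL',125,95,.097),('fenceFR',541,95,.097)]:
    u,v=(x+.5)*.64-.5,(y+.5)*.64-.5
    p=pt(f,u,v,z); print(n,p.round(4),'jig',(w2j(p)*1e3).round(1),'depth z',pt(f,u,v)[2].round(4))
crop(f,'w5k',190,70,350,140,5)
```

```text
[-0.11121048 -0.03824448  0.14895582] [-0.10457912 -0.03702692  0.16383044] 4
[-0.1046 -0.037   0.149 ] 0.093 1.419
bTLnear [ 0.6221 -0.0666  0.162 ] jig [ -9.9 -19.3 162. ] depth z 0.0237
bTRnear [ 0.6189 -0.154   0.162 ] jig [ -10.9 -106.8  162. ] depth z 0.0001
bTLfar [ 0.6397 -0.0675  0.162 ] jig [  7.7 -19.8 162. ] depth z 0.1615
bTRfar [ 0.6371 -0.1522  0.162 ] jig [   7.2 -104.6  162. ] depth z 0.1601
keyL [ 0.6191 -0.0445  0.022 ] jig [-13.5   2.7  22. ] depth z 0.0113
keyR [ 0.6188 -0.0561  0.022 ] jig [-13.5  -9.   22. ] depth z 0.0219
bedR [ 0.4563 -0.1852  0.012 ] jig [-172.7 -142.    12. ] depth z -0.001
fenceFL [0.6738 0.0835 0.097 ] jig [ 38. 132.  97.] depth z 0.0971
fenceFR [ 0.6676 -0.1839  0.097 ] jig [  38.5 -135.5   97. ] depth z 0.001
```

View pics/w5k.png

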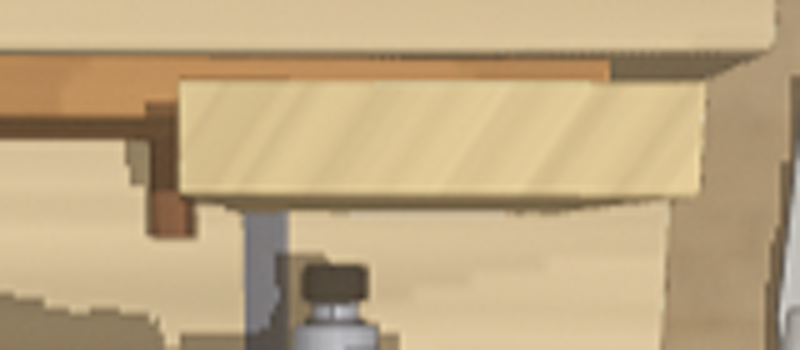

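Run:
```python
from h import *
f=load('w5')
im=f['image'].astype(int); print(im[212,257],im[220,257])
m=(im[...,0]>50)&(im[...,1]*2.5<im[...,0])&(im[...,2]*2.5<im[...,0]); vs,us=np.nonzero(m); k=(abs(us-257)<30)&(vs>180)&(vs<235); 
uv=np.c_[us[k],vs[k]]
Q=np.array([w2j(pt(f,u,v)) for u,v in uv]); g=Q[:,2]>.08
print(g.sum(),uv[g].min(0),uv[g].max(0)); Q=Q[g]
c=Q[abs(Q[:,1]+.045)<.004]; c=c[np.argsort(c[:,2])]
for q in c[::max(1,len(c)//14)]:
  d=q-np.array([-.11,-.045,.056]); print(q.round(4),np.hypot(d[0],d[2]).round(3),(np.arctan2(d[2],-d[0])-.21).round(3))
```

```text
[120  60  48] [141  64  51]Traceback (most recent call last):
  File "<stdin>", line 6, in <module>
IndexError: too many indices for array: array is 1-dimensional, but 2 were indexed
```

Run:
```python
from h import *
f=load('w5')
im=f['image'].astype(int)
m=(im[...,0]>50)&(im[...,1]*1.7<im[...,0])&(im[...,2]*1.7<im[...,0]); vs,us=np.nonzero(m); k=(abs(us-257)<12)&(vs>180)&(vs<235); 
uv=np.c_[us[k],vs[k]]
Q=np.array([w2j(pt(f,u,v)) for u,v in uv]); g=Q[:,2]>.06
print(len(uv),g.sum(),uv[g].min(0),uv[g].max(0))
c=Q[g]; c=c[np.argsort(c[:,2])]
for q in c[::max(1,len(c)//16)]:
  d=q-np.array([-.11,-.045,.056]); print(q.round(4),np.hypot(d[0],d[2]).round(3),(np.arctan2(d[2],-d[0])-.21).round(3))
```

```text
471 471 [248 198] [265 226]
[-0.1028 -0.0504  0.105 ] 0.05 1.507
[-0.1022 -0.0405  0.115 ] 0.059 1.492
[-0.1025 -0.0396  0.1218] 0.066 1.474
[-0.1012 -0.0417  0.1299] 0.074 1.479
[-0.1032 -0.0378  0.1372] 0.082 1.444
[-0.1021 -0.0525  0.1441] 0.088 1.45
[-0.1013 -0.0399  0.1499] 0.094 1.453
[-0.1007 -0.0447  0.1549] 0.099 1.455
[-0.1017 -0.052   0.1607] 0.105 1.44
[-0.102  -0.0428  0.1627] 0.107 1.436
[-0.1045 -0.0501  0.1638] 0.108 1.412
[-0.1024 -0.0419  0.1644] 0.109 1.431
[-0.1051 -0.0392  0.1648] 0.109 1.406
[-0.1108 -0.0419  0.1651] 0.109 1.354
[-0.1058 -0.0519  0.1654] 0.11 1.399
[-0.1085 -0.0501  0.1659] 0.11 1.374
[-0.1112 -0.0455  0.1664] 0.11 1.35
```

The lever stands nearly upright at about 1.37 rad because the grip slid out of the pads near the end. I'll push it over to its stop with closed fingers from behind.

jog_arm([
  {"grip": 0.0, "delta_rot": [0, 0, 0], "linear": [0, 0, 0.028]},
  {"grip": 0.0, "delta_rot": [0, 0, 0], "linear": [0, 0, 0.027]},
  {"grip": 0.0, "delta_rot": [0, 0, 0], "linear": [0.025, 0, 0]},
  {"grip": 0.0, "delta_rot": [0, 0, 0], "linear": [0.04, 0, 0]},
  {"grip": 0.0, "delta_rot": [0, 0, 0], "linear": [0.04, 0, 0]},
  {"grip": 0.0, "delta_rot": [0, 0, 0], "linear": [0, 0, -0.01]},
  {"grip": 0.0, "delta_rot": [0, 0, 0], "linear": [0, 0, -0.01]},
  {"grip": 0.0, "delta_rot": [0, 0, 0], "linear": [0, 0, -0.01]},
  {"grip": 0.0, "delta_rot": [0, 0, 0], "linear": [0, 0, -0.01]},
  {"grip": 0.0, "delta_rot": [0, 0, 0], "linear": [0, 0, 0]},
])

```text
time_s: 5.53
eef_pos: [0.5224, -0.0893, 0.1356]
tool_rot: [-2.201, 0.028, 2.218]
force: [-14.0, 0.4, 3.4]
finger_gap: 0.0002
```

jog_arm([
  {"grip": 0.0, "delta_rot": [0, 0, 0], "linear": [0, 0, 0]},
  {"grip": 0.0, "delta_rot": [0, 0, 0], "linear": [0, 0, 0]},
])

```text
time_s: 5.7
eef_pos: [0.5223, -0.0894, 0.1356]
tool_rot: [-2.203, 0.029, 2.215]
force: [-11.7, 0.8, 2.8]
finger_gap: 0.0006
```

Run:
```python
from h import *
s=arm.read_state(); print(w2j(s['eef_pos']),s['force'])
f=grab('wrist','w6')
```

```text
[-0.10909564 -0.04460057  0.13562066] [-11.66783327   0.81510182   2.76946205]
```

View pics/w6.png

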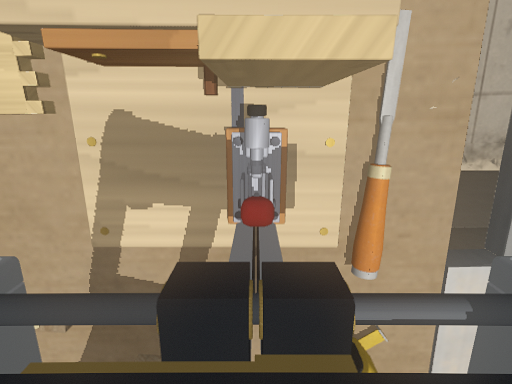

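Run:
```python
from h import *
s=arm.read_state(); print(s['joint_positions'])
x=np.array([0,0,-1.]); y=RJ[:,0]; Rt=np.c_[x,y,np.cross(x,y)]
plan(j2w([-.0,-.062,.25]),Rt)
```

```text
[-0.27493948  0.07649793  1.5431726  -0.00233347  1.52671314  1.32087867]
at [ 0.5223 -0.0894  0.1357] rotdelta(tool,deg) [-89.99   0.28   0.19]
lin in old axes [-114.9   17.5 -108.5] lin in new axes [-114.3  109.1   17.4]
```

jog_arm([
  {"grip": 0.0, "delta_rot": [0, 0, 0], "linear": [0, 0, 0.015]},
  {"grip": 0.0, "delta_rot": [0, 0, 0], "linear": [-0.03, 0, 0]},
  {"grip": 0.02, "delta_rot": [0, 0, 0], "linear": [-0.04, 0, 0]},
  {"grip": 0.05, "delta_rot": [-6, 0, 0], "linear": [-0.04, 0, 0]},
  {"grip": 0.05, "delta_rot": [-7, 0, 0], "linear": [-0.005, 0, 0]},
  {"grip": 0.05, "delta_rot": [-7, 0, 0], "linear": [0, 0, 0]},
  {"grip": 0.05, "delta_rot": [-7, 0, 0], "linear": [0, 0, 0]},
  {"grip": 0.05, "delta_rot": [-7, 0, 0], "linear": [0, 0, 0]},
  {"grip": 0.05, "delta_rot": [-7, 0, 0], "linear": [0, 0, 0]},
  {"grip": 0.05, "delta_rot": [-7, 0, 0], "linear": [0, 0, 0]},
])

```text
time_s: 6.58
eef_pos: [0.512, -0.0892, 0.2529]
tool_rot: [1.744, 0.747, -1.728]
force: [0.4, -0.2, 0.5]
finger_gap: 0.0487
```

jog_arm([
  {"grip": 0.05, "delta_rot": [-7, 0, 0], "linear": [0, 0, 0]},
  {"grip": 0.05, "delta_rot": [-7, 0, 0], "linear": [0, 0, 0]},
  {"grip": 0.05, "delta_rot": [-7, 0, 0], "linear": [0, 0, 0]},
  {"grip": 0.05, "delta_rot": [-7, 0, 0], "linear": [0, 0, 0]},
  {"grip": 0.05, "delta_rot": [-7, 0, 0], "linear": [0, 0, 0]},
  {"grip": 0.05, "delta_rot": [-7, 0, 0], "linear": [0, 0.02, 0.005]},
  {"grip": 0.05, "delta_rot": [0, 0, 0], "linear": [0, 0.035, 0.005]},
  {"grip": 0.05, "delta_rot": [0, 0, 0], "linear": [0, 0.035, 0.005]},
  {"grip": 0.05, "delta_rot": [0, 0, 0], "linear": [0, 0.034, 0.002]},
  {"grip": 0.05, "delta_rot": [0, 0, 0], "linear": [0, 0, 0]},
])

```text
time_s: 7.42
eef_pos: [0.6385, -0.1121, 0.2473]
tool_rot: [1.229, 1.193, -1.223]
force: [-0.8, -0.3, -1.0]
finger_gap: 0.05
```

Run:
```python
from h import *
s=arm.read_state(); print(s['joint_positions'])
x=np.array([0,0,-1.]); y=RJ[:,0]; Rt=np.c_[x,y,np.cross(x,y)]
plan(j2w([-.0,-.062,.25]),Rt)
f=grab('wrist','w7')
cv2.imwrite('pics/w7b.png',cv2.cvtColor(cv2.resize(f['image'],(800,600),interpolation=cv2.INTER_CUBIC),cv2.COLOR_RGB2BGR))
```

```text
[-2.61618861e-01  3.02958628e-01  1.05771356e+00  7.22077922e-04
  1.77508847e+00 -2.37057221e-01]
at [ 0.6385 -0.1121  0.2473] rotdelta(tool,deg) [ 0.03  0.04 -0.33]
lin in old axes [-2.8 -7.6 -2.4] lin in new axes [-2.7 -7.6 -2.4]
```

View pics/w7b.png

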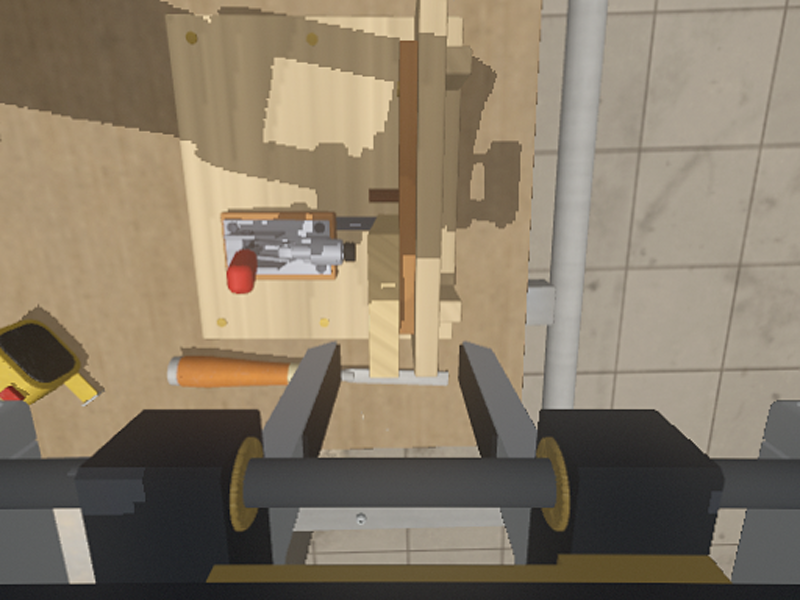

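Run:
```python
from h import *
f=load('w7'); im=np.clip(f['image'].astype(float)*1.6,0,255).astype(np.uint8); crop({'image':im},'w7k',205,100,295,180,7)
cv2.imwrite('pics/w7n.png',cv2.cvtColor(cv2.resize(im[165:250,215:300],None,fx=7,fy=7,interpolation=cv2.INTER_CUBIC),cv2.COLOR_RGB2BGR))
```

View pics/w7k.png

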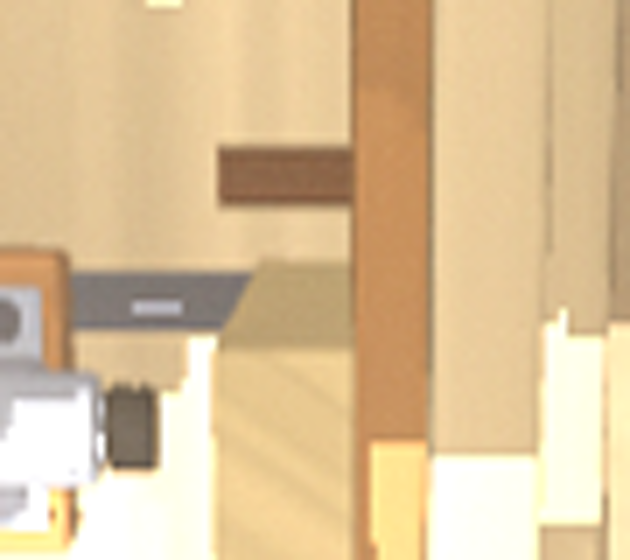

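View pics/w7n.png

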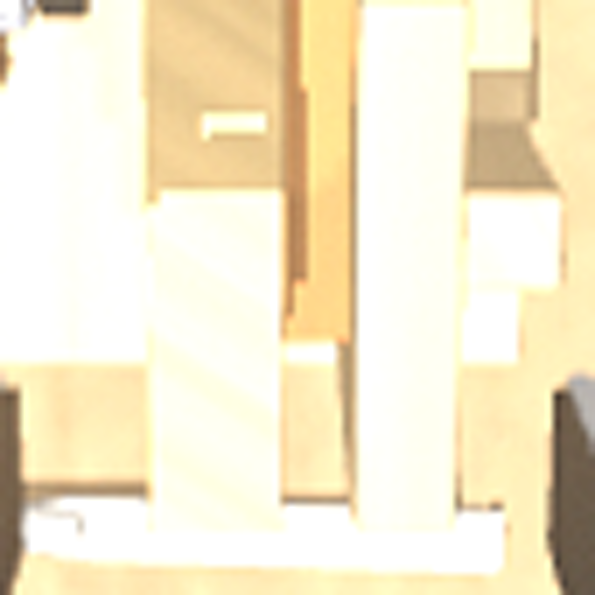

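Run:
```python
from h import *
f=load('w7'); c=lambda x,y:(205+(x+.5)/7-.5,100+(y+.5)/7-.5)
n=lambda x,y:(215+(x+.5)/7-.5,165+(y+.5)/7-.5)
for name,uv,z in [('key+',c(285,146),.024),('key-',c(285,206),.022),('key- base',c(285,206),.024),('bTopL',c(285,348),.162),('bBotL',c(300,260),.012),('bTopR',n(215,528),.162),('keyfront',c(218,175),.024),('bNear',c(215,400),.162),('bFar',c(353,400),.162),('bNearR',n(149,450),.162),('bFarR',n(281,450),.162)]:
    print(name,(w2j(pt(f,*uv,z))*1e3).round(1),pt(f,*uv)[2].round(4))
```

```text
key+ [-3.8  2.7 24. ] 0.0108
key- [-4.  -8.4 22. ] 0.0127
key- base [-3.9 -8.3 24. ] 0.0127
bTopL [ -0.4 -18.9 162. ] 0.1614
bBotL [ -1.4 -19.2  12. ] 0.0275
bTopR [  -1.1 -104.2  162. ] 0.1618
keyfront [-16.4  -2.6  24. ] 0.0232
bNear [ -9.2 -25.3 162. ] 0.162
bFar [  8.1 -25.3 162. ] 0.161
bNearR [ -9.8 -92.9 162. ] 0.1602
bFarR [  7.8 -93.  162. ] 0.1613
```

The key's middle is at jig y ≈ -3 and the board's left edge at -19, so the board must shift about +34.5 mm. Next I align, descend and grip.

jog_arm([
  {"grip": 0.05, "delta_rot": [0, 0, 0], "linear": [0, -0.008, -0.002]},
  {"grip": 0.05, "delta_rot": [0, 0, 0], "linear": [0, 0, 0]},
  {"grip": 0.05, "delta_rot": [0, 0, 0], "linear": [0.03, 0, 0]},
  {"grip": 0.05, "delta_rot": [0, 0, 0], "linear": [0.03, 0, 0]},
  {"grip": 0.05, "delta_rot": [0, 0, 0], "linear": [0.03, 0, 0]},
  {"grip": 0.05, "delta_rot": [0, 0, 0], "linear": [0.027, 0, 0]},
  {"grip": 0.05, "delta_rot": [0, 0, 0], "linear": [0, 0, 0]},
  {"grip": 0.05, "delta_rot": [0, 0, 0], "linear": [0, 0, 0]},
], force=30)

```text
time_s: 8.13
eef_pos: [0.6218, -0.1085, 0.1312]
tool_rot: [1.228, 1.197, -1.228]
force: [0.1, 0.0, 0.8]
finger_gap: 0.0501
```

Run:
```python
from h import *
s=arm.read_state()
x=np.array([0,0,-1.]); y=RJ[:,0]; Rt=np.c_[x,y,np.cross(x,y)]
plan(j2w([-.0007,-.062,.13]),Rt); print(s['force'])
f=grab('wrist','w8')
```

```text
at [ 0.6218 -0.1085  0.1312] rotdelta(tool,deg) [-0.   -0.    0.02]
lin in old axes [1.2 8.4 0.7] lin in new axes [1.2 8.4 0.7]
[0.05076826 0.00516858 0.76283461]
```

View pics/w8.png

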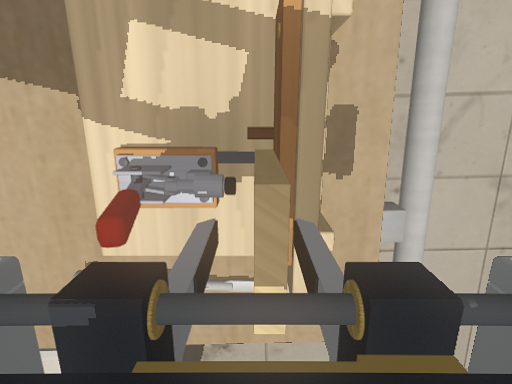

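jog_arm([
  {"grip": 0.05, "delta_rot": [0, 0, 0], "linear": [0, 0.0084, 0]},
  {"grip": 0.05, "delta_rot": [0, 0, 0], "linear": [0, 0, 0]},
  {"grip": 0.05, "delta_rot": [0, 0, 0], "linear": [0, 0, 0]},
  {"grip": 0.01, "delta_rot": [0, 0, 0], "linear": [0, 0, 0]},
  {"grip": 0.01, "delta_rot": [0, 0, 0], "linear": [0, 0, 0]},
  {"grip": 0.01, "delta_rot": [0, 0, 0], "linear": [0, 0, 0]},
  {"grip": 0.01, "delta_rot": [0, 0, 0], "linear": [0, 0, 0]},
  {"grip": 0.01, "delta_rot": [0, 0, 0], "linear": [0, 0, 0]},
  {"grip": 0.01, "delta_rot": [0, 0, 0], "linear": [0, 0, 0]},
])

```text
time_s: 8.93
eef_pos: [0.6301, -0.109, 0.1301]
tool_rot: [1.226, 1.2, -1.23]
force: [-2.5, 0.9, 0.9]
finger_gap: 0.018
```

Run:
```python
from h import *
s=arm.read_state()
print((w2j(s['eef_pos'])*1e3).round(1),s['force'].round(1),s['ft_torque'].round(2),s['finger_gap'],s['tool_rot'])
```

```text
[ -0.9 -61.6 130.1] [-2.5  0.9  0.9] [ 0.01  0.79 -0.04] 0.017950073547956157 [ 1.22623856  1.19972016 -1.23020217]
```

jog_arm([
  {"grip": 0.01, "delta_rot": [0, 0, 0], "linear": [-0.004, -0.0012, 0]},
  {"grip": 0.01, "delta_rot": [0, 0, 0], "linear": [-0.007, 0, 0]},
  {"grip": 0.01, "delta_rot": [0, 0, 0], "linear": [-0.006, 0, 0]},
  {"grip": 0.01, "delta_rot": [0, 0, 0], "linear": [0, 0, -0.008]},
  {"grip": 0.01, "delta_rot": [0, 0, 0], "linear": [0, 0, -0.0115]},
  {"grip": 0.01, "delta_rot": [0, 0, 0], "linear": [0, 0, -0.01]},
  {"grip": 0.01, "delta_rot": [0, 0, 0], "linear": [0, 0, -0.005]},
  {"grip": 0.01, "delta_rot": [0, 0, 0], "linear": [0, 0, 0]},
  {"grip": 0.01, "delta_rot": [0, 0, 0], "linear": [0, 0, 0]},
  {"grip": 0.01, "delta_rot": [0, 0, 0], "linear": [0, 0, 0]},
])

```text
time_s: 9.77
eef_pos: [0.6309, -0.0736, 0.147]
tool_rot: [1.228, 1.199, -1.227]
force: [-2.6, 1.6, -1.7]
finger_gap: 0.0181
```

Run:
```python
from h import *
s=arm.read_state()
print((w2j(s['eef_pos'])*1e3).round(1),s['force'].round(1),s['ft_torque'].round(2),s['finger_gap'],s['tool_rot'])
f=grab('wrist','w9'); t=grab('top','t9')
im=np.clip(f['image'].astype(float)*1.5,0,255).astype(np.uint8); crop({'image':im},'w9k',200,80,320,180,6)
crop(t,'t9k',215,105,320,205,6)
```

```text
[ -0.9 -26.1 147. ] [-2.6  1.6 -1.7] [ 0.35  0.44 -0.06] 0.01814055619767132 [ 1.22759475  1.19883899 -1.22684215]
```

View pics/w9k.png

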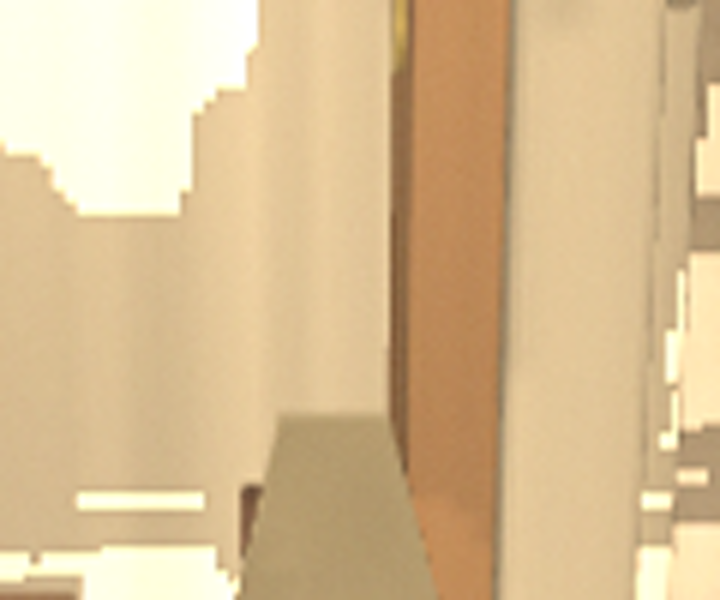

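View pics/w9.png

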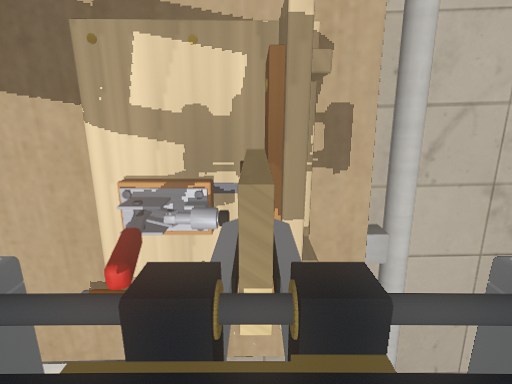

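Run:
```python
from h import *
f=load('w9'); c=lambda x,y:(200+(x+.5)/6-.5,80+(y+.5)/6-.5)
for name,uv,z in [('bBotL',c(330,411),.029),('key+',c(252,486),.024)]:
    print(name,(w2j(pt(f,*uv,z))*1e3).round(1),pt(f,*uv)[2].round(4))
f=load('t9'); print(f['image'].shape)
```

```text
bBotL [-1.5 17.  29. ] 0.0118
key+ [-14.6   3.9  24. ] 0.0129
(384, 512, 3)
```

View pics/t9k.png

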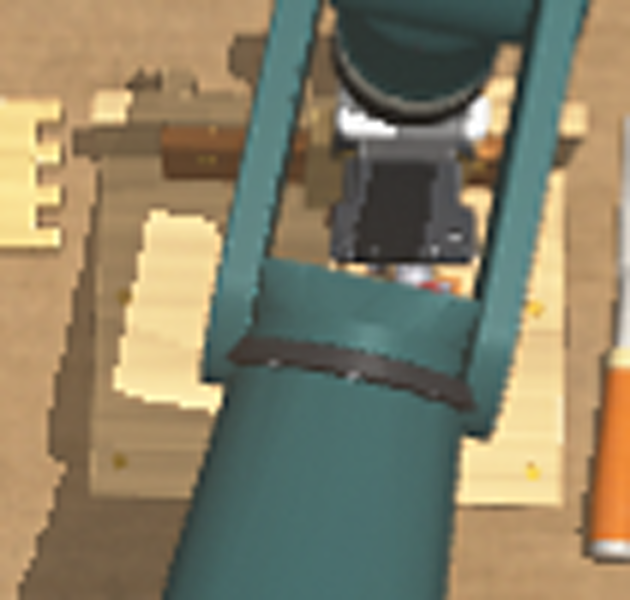

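jog_arm([
  {"grip": 0.01, "delta_rot": [0, 0, 0], "linear": [0.003, 0, 0.0003]},
  {"grip": 0.01, "delta_rot": [0, 0, 0], "linear": [0.002, 0, 0]},
  {"grip": 0.01, "delta_rot": [0, 0, 0], "linear": [0.002, 0, 0]},
  {"grip": 0.01, "delta_rot": [0, 0, 0], "linear": [0.002, 0, 0]},
  {"grip": 0.01, "delta_rot": [0, 0, 0], "linear": [0, 0, 0]},
])

```text
time_s: 10.28
eef_pos: [0.6309, -0.0753, 0.1376]
tool_rot: [1.227, 1.197, -1.229]
force: [-1.8, 0.3, -1.2]
finger_gap: 0.018
```

Run:
```python
from h import *
s=arm.read_state()
print((w2j(s['eef_pos'])*1e3).round(1),s['force'].round(1),s['ft_torque'].round(2),s['finger_gap'],s['tool_rot'])
```

```text
[ -0.9 -27.9 137.6] [-1.8  0.3 -1.2] [-0.15  0.44 -0.06] 0.01801327635737064 [ 1.22728587  1.1969279  -1.22860736]
```

It has dropped past the key top with no vertical load, so the notch is over the key. I'll keep lowering.

jog_arm([
  {"grip": 0.01, "delta_rot": [0, 0, 0], "linear": [0.003, 0, 0]},
  {"grip": 0.01, "delta_rot": [0, 0, 0], "linear": [0.0025, 0, 0]},
  {"grip": 0.01, "delta_rot": [0, 0, 0], "linear": [0.002, 0, 0]},
  {"grip": 0.01, "delta_rot": [0, 0, 0], "linear": [0.0005, 0, 0]},
  {"grip": 0.01, "delta_rot": [0, 0, 0], "linear": [0, 0, 0]},
  {"grip": 0.01, "delta_rot": [0, 0, 0], "linear": [0, 0, 0]},
])

```text
time_s: 10.78
eef_pos: [0.6309, -0.0749, 0.13]
tool_rot: [1.227, 1.197, -1.228]
force: [-3.1, -0.4, -0.5]
finger_gap: 0.018
```

Run:
```python
from h import *
s=arm.read_state()
print((w2j(s['eef_pos'])*1e3).round(1),s['force'].round(1),s['ft_torque'].round(2),s['finger_gap'],s['tool_rot'])
```

```text
[ -0.9 -27.4 130. ] [-3.1 -0.4 -0.5] [-0.13  0.81 -0.03] 0.017995005371511042 [ 1.22728284  1.19748074 -1.22809841]
```

jog_arm([
  {"grip": 0.01, "delta_rot": [0, 0, 0], "linear": [0.001, 0, 0]},
  {"grip": 0.01, "delta_rot": [0, 0, 0], "linear": [0, 0, 0]},
  {"grip": 0.01, "delta_rot": [0, 0, 0], "linear": [0, 0, 0]},
  {"grip": 0.01, "delta_rot": [0, 0, 0], "linear": [0, 0, 0]},
])

```text
time_s: 11.12
eef_pos: [0.6309, -0.0749, 0.13]
tool_rot: [1.227, 1.197, -1.228]
force: [-4.3, -0.6, 3.7]
finger_gap: 0.0179
```

jog_arm([
  {"grip": 0.022, "delta_rot": [0, 0, 0], "linear": [0, 0, 0]},
  {"grip": 0.026, "delta_rot": [0, 0, 0], "linear": [0, 0, 0]},
  {"grip": 0.05, "delta_rot": [0, 0, 0], "linear": [0, 0, 0]},
  {"grip": 0.05, "delta_rot": [0, 0, 0], "linear": [0, 0, 0]},
  {"grip": 0.05, "delta_rot": [0, 0, 0], "linear": [0, 0, 0]},
  {"grip": 0.05, "delta_rot": [0, 0, 0], "linear": [-0.02, 0, 0]},
  {"grip": 0.05, "delta_rot": [0, 0, 0], "linear": [-0.04, 0, 0]},
  {"grip": 0.05, "delta_rot": [0, 0, 0], "linear": [-0.04, 0, 0]},
  {"grip": 0.05, "delta_rot": [0, 0, 0], "linear": [-0.02, 0, 0]},
  {"grip": 0.05, "delta_rot": [0, 0, 0], "linear": [0, 0, 0]},
])

```text
time_s: 11.95
eef_pos: [0.6337, -0.0752, 0.2572]
tool_rot: [1.232, 1.185, -1.219]
force: [0.1, 0.0, 1.5]
finger_gap: 0.0497
```

Run:
```python
from h import *
s=arm.read_state()
x=np.array([0,0,-1.]); y=RJ[:,0]; Rt=np.c_[x,y,np.cross(x,y)]
plan(j2w([-.092,-.045,.25]),Rt)
f=grab('wrist','w10')
cv2.imwrite('pics/w10b.png',cv2.cvtColor(cv2.resize(f['image'],(800,600),interpolation=cv2.INTER_CUBIC),cv2.COLOR_RGB2BGR))
```

```text
at [ 0.6337 -0.0752  0.2572] rotdelta(tool,deg) [ 0.01  0.14 -0.79]
lin in old axes [  6.  -94.   17.3] lin in new axes [  7.2 -93.9  17.3]
```

View pics/w10b.png

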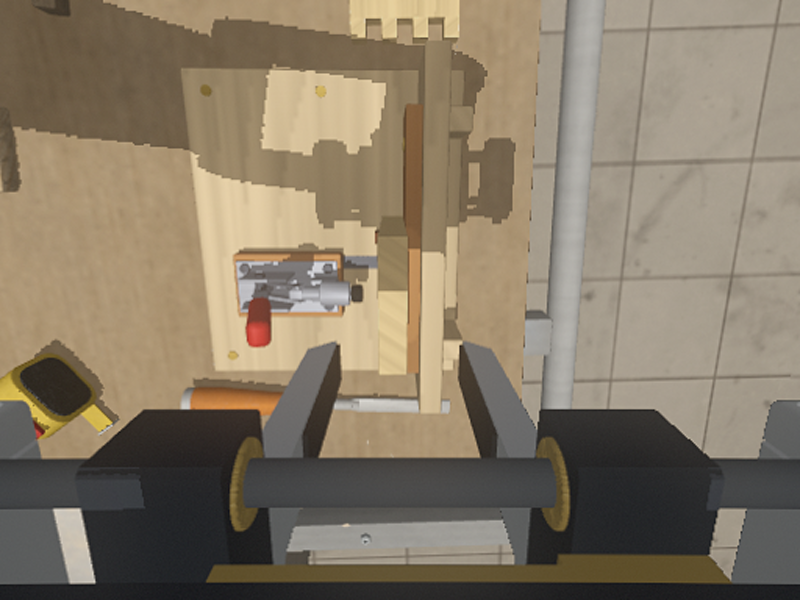

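The board top is now at (378–408, 235–375), left of where it was, and stands at the fence. The lever is still open. I'll let the arm settle, then check the seat height and plan the closing push.

jog_arm([
  {"grip": 0.0, "delta_rot": [0, 0, 0], "linear": [0, 0, 0]},
  {"grip": 0.0, "delta_rot": [0, 0, 0], "linear": [0, 0, 0]},
  {"grip": 0.0, "delta_rot": [0, 0, 0], "linear": [0, 0, 0]},
  {"grip": 0.0, "delta_rot": [0, 0, 0], "linear": [0, 0, 0]},
])

```text
time_s: 12.33
eef_pos: [0.6304, -0.0747, 0.247]
tool_rot: [1.226, 1.201, -1.23]
force: [-0.2, -0.6, -0.5]
finger_gap: 0.0269
```

Run:
```python
from h import *
f=grab('wrist','w11')
s=arm.read_state()
x=np.array([0,0,-1.]); y=RJ[:,0]; Rt=np.c_[x,y,np.cross(x,y)]
plan(j2w([-.05,-.045,.147]),Rt)
im=np.clip(f['image'].astype(float)*1.5,0,255).astype(np.uint8); crop({'image':im},'w11k',140,130,300,250,5)
def tip(a): return np.array([-110-80*np.cos(a)+7.5*np.sin(a)+12.5, 56+80*np.sin(a)+7.5*np.cos(a)])
A=np.linspace(np.pi/2,.21,13); T=np.array([tip(a) for a in A]); print(T[0],T[-1]); D=np.diff(T,axis=0); print(np.c_[-D[:,1],D[:,0]].round(1).tolist()) # tool x, tool y(+jx)
```

```text
at [ 0.6305 -0.0747  0.2474] rotdelta(tool,deg) [ 0.   -0.03  0.17]
lin in old axes [100.5 -48.4  17.8] lin in new axes [100.4 -48.7  17.8]
[-90. 136.] [-174.17902393   80.01202385]
[[-0.3, -9.1], [0.7, -9.1], [1.7, -8.9], [2.7, -8.7], [3.7, -8.3], [4.6, -7.9], [5.5, -7.3], [6.3, -6.6], [7.0, -5.9], [7.6, -5.0], [8.1, -4.2], [8.5, -3.2]]
```

View pics/w11k.png

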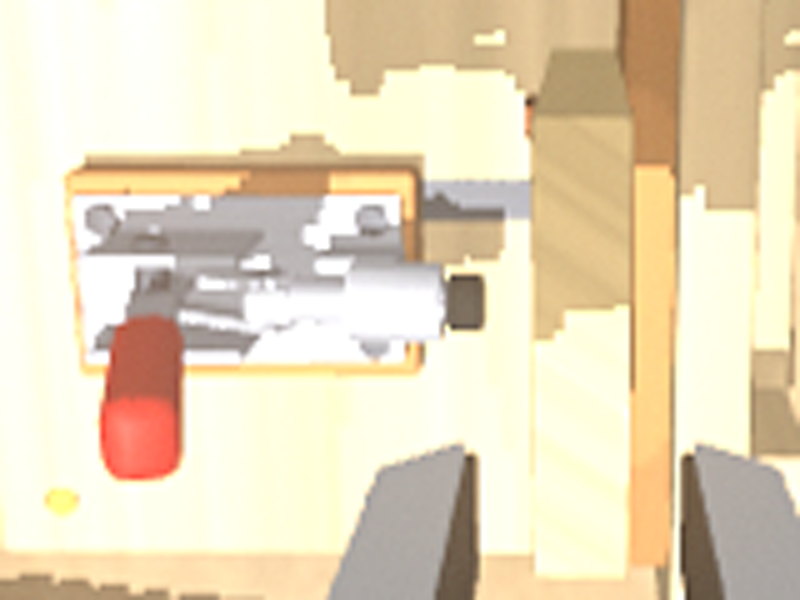

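Run:
```python
from h import *
f=load('w11'); c=lambda x,y:(140+(x+.5)/5-.5,130+(y+.5)/5-.5)
print(np.mean([pt(f,*c(x,y))[2] for x in (560,580,600) for y in range(140,520,20)]))
for n,x,y,z in [('L',585,113,.162),('R',585,577,.162),('nearL',533,150,.162),('farL',631,150,.162),('nearR',535,560,.162),('farR',630,560,.162)]: print(n,(w2j(pt(f,*c(x,y),z))*1e3).round(1))
```

```text
0.16183308668046742
L [ -0.4  16.  162. ]
R [ -0.3 -71.9 162. ]
nearL [ -9.5   9.5 162. ]
farL [  7.7   9.5 162. ]
nearR [ -9.8 -68.4 162. ]
farR [  8.2 -68.4 162. ]
```

jog_arm([
  {"grip": 0.0, "delta_rot": [0, 0, 0], "linear": [0, -0.025, 0.009]},
  {"grip": 0.0, "delta_rot": [0, 0, 0], "linear": [0, -0.024, 0.009]},
  {"grip": 0.0, "delta_rot": [0, 0, 0], "linear": [0, 0, 0]},
  {"grip": 0.0, "delta_rot": [0, 0, 0], "linear": [0, 0, 0]},
  {"grip": 0.0, "delta_rot": [0, 0, 0], "linear": [0.025, 0, 0]},
  {"grip": 0.0, "delta_rot": [0, 0, 0], "linear": [0.04, 0, 0]},
  {"grip": 0.0, "delta_rot": [0, 0, 0], "linear": [0.035, 0, 0]},
  {"grip": 0.0, "delta_rot": [0, 0, 0], "linear": [0, 0, 0]},
  {"grip": 0.0, "delta_rot": [0, 0, 0], "linear": [0, 0, 0]},
])

```text
time_s: 13.13
eef_pos: [0.5805, -0.0909, 0.1466]
tool_rot: [1.226, 1.203, -1.231]
force: [1.0, 0.7, 0.3]
finger_gap: 0.0006
```

Run:
```python
from h import *
s=arm.read_state(); print((w2j(s['eef_pos'])*1e3).round(1),s['force'].round(1),s['finger_gap'])
```

```text
[-50.9 -44.7 146.6] [1.  0.7 0.3] 0.0005762713247126544
```

The board is seated: top at z 161.8 mm, y centre about -28 mm. Now I push the lever shut.

jog_arm([
  {"grip": 0.0, "delta_rot": [0, 0, 0], "linear": [0, -0.009, 0]},
  {"grip": 0.0, "delta_rot": [0, 0, 0], "linear": [0, -0.01, 0]},
  {"grip": 0.0, "delta_rot": [0, 0, 0], "linear": [0, -0.01, 0]},
  {"grip": 0.0, "delta_rot": [0, 0, 0], "linear": [0, -0.01, 0]},
  {"grip": 0.0, "delta_rot": [0, 0, 0], "linear": [0, -0.0091, 0]},
  {"grip": 0.0, "delta_rot": [0, 0, 0], "linear": [0.0007, -0.0091, 0]},
  {"grip": 0.0, "delta_rot": [0, 0, 0], "linear": [0.0017, -0.0089, 0]},
  {"grip": 0.0, "delta_rot": [0, 0, 0], "linear": [0.0027, -0.0087, 0]},
  {"grip": 0.0, "delta_rot": [0, 0, 0], "linear": [0.0037, -0.0083, 0]},
  {"grip": 0.0, "delta_rot": [0, 0, 0], "linear": [0.0046, -0.0079, 0]},
])

```text
time_s: 13.97
eef_pos: [0.4895, -0.0893, 0.1354]
tool_rot: [1.227, 1.197, -1.228]
force: [1.3, -0.3, 0.8]
finger_gap: 0.0006
```

jog_arm([
  {"grip": 0.0, "delta_rot": [0, 0, 0], "linear": [0.0055, -0.0073, 0]},
  {"grip": 0.0, "delta_rot": [0, 0, 0], "linear": [0.0063, -0.0066, 0]},
  {"grip": 0.0, "delta_rot": [0, 0, 0], "linear": [0.007, -0.0059, 0]},
  {"grip": 0.0, "delta_rot": [0, 0, 0], "linear": [0.0076, -0.005, 0]},
  {"grip": 0.0, "delta_rot": [0, 0, 0], "linear": [0, 0, 0]},
  {"grip": 0.0, "delta_rot": [0, 0, 0], "linear": [0, 0, 0]},
])

```text
time_s: 14.47
eef_pos: [0.465, -0.0885, 0.1084]
tool_rot: [1.227, 1.199, -1.229]
force: [0.5, -0.2, 0.5]
finger_gap: 0.0005
```

Run:
```python
from h import *
s=arm.read_state(); print((w2j(s['eef_pos'])*1e3).round(1),s['force'].round(1),s['finger_gap'])
grab('wrist','w12')
```

```text
[-166.4  -45.2  108.4] [ 0.5 -0.2  0.5] 0.0004738989566579377
```

View pics/w12.png

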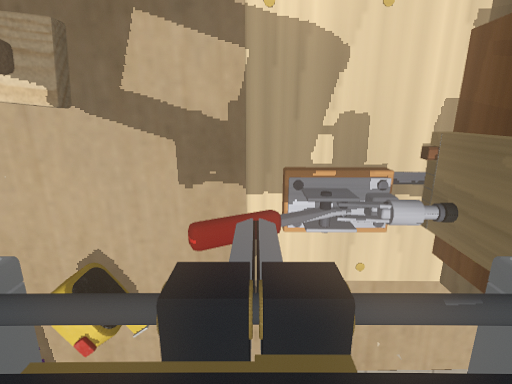

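jog_arm([
  {"grip": 0.0, "delta_rot": [0, 0, 0], "linear": [0.005, -0.0028, 0]},
  {"grip": 0.0, "delta_rot": [0, 0, 0], "linear": [0.005, -0.0024, 0]},
  {"grip": 0.0, "delta_rot": [0, 0, 0], "linear": [0.005, -0.002, 0]},
  {"grip": 0.0, "delta_rot": [0, 0, 0], "linear": [0.003, -0.001, 0]},
  {"grip": 0.0, "delta_rot": [0, 0, 0], "linear": [0, 0, 0]},
  {"grip": 0.0, "delta_rot": [0, 0, 0], "linear": [0, 0, 0]},
])

```text
time_s: 15.02
eef_pos: [0.4573, -0.0883, 0.0908]
tool_rot: [1.227, 1.198, -1.228]
force: [-0.1, -0.3, -0.1]
finger_gap: 0.0005
```

Run:
```python
from h import *
s=arm.read_state(); print((w2j(s['eef_pos'])*1e3).round(1),s['force'].round(1),s['finger_gap'])
```

```text
[-174.2  -45.2   90.8] [-0.1 -0.3 -0.1] 0.0005256564006825334
```

jog_arm([
  {"grip": 0.0, "delta_rot": [0, 0, 0], "linear": [0.0015, 0, 0]},
  {"grip": 0.0, "delta_rot": [0, 0, 0], "linear": [0.0015, 0, 0]},
  {"grip": 0.0, "delta_rot": [0, 0, 0], "linear": [0, 0, 0]},
  {"grip": 0.0, "delta_rot": [0, 0, 0], "linear": [0, 0, 0]},
])

```text
time_s: 15.35
eef_pos: [0.4579, -0.0886, 0.0887]
tool_rot: [1.228, 1.197, -1.227]
force: [0.7, -0.7, 0.8]
finger_gap: 0.0003
```

Run:
```python
from h import *
s=arm.read_state(); print((w2j(s['eef_pos'])*1e3).round(1),s['force'].round(1),s['finger_gap'])
f=grab('wrist','w13')
im=f['image'].astype(int)
m=(im[...,0]>50)&(im[...,1]*1.7<im[...,0])&(im[...,2]*1.7<im[...,0]); vs,us=np.nonzero(m); k=(us>150)&(us<290)&(vs>180)&(vs<260)
Q=np.array([w2j(pt(f,u,v)) for u,v in zip(us[k],vs[k])]); c=Q[(abs(Q[:,1]+.045)<.003)&(Q[:,2]>.05)]; c=c[np.argsort(c[:,0])]
for q in c[::max(1,len(c)//12)]: print(q.round(4))
p=np.polyfit(c[:,0],c[:,2],1); print('slope angle',-np.arctan(p[0]),'theta',-np.arctan(p[0])-.21)
```

```text
[-173.5  -45.4   88.7] [ 0.7 -0.7  0.8] 0.00034367937146871234
[-0.2177 -0.0444  0.081 ]
[-0.2137 -0.0442  0.0846]
[-0.2111 -0.0421  0.0847]
[-0.2082 -0.0435  0.0831]
[-0.2055 -0.0462  0.0848]
[-0.2027 -0.046   0.0821]
[-0.2001 -0.0428  0.0813]
[-0.197  -0.0476  0.0816]
[-0.1944 -0.0458  0.081 ]
[-0.1917 -0.0437  0.0809]
[-0.1886 -0.0448  0.0801]
[-0.1579 -0.0463  0.0731]
[-0.1544 -0.0454  0.0717]
slope angle 0.20325646360362676 theta -0.006743536396373234
```

View pics/w13.png

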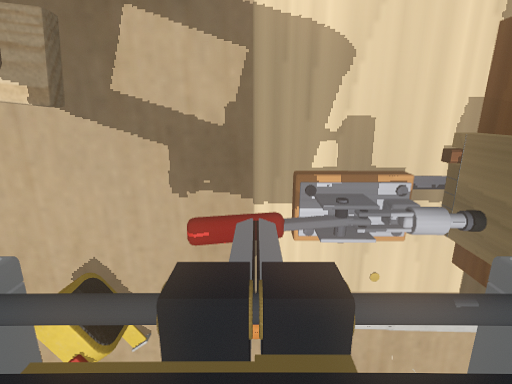

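The lever angle comes out near 0 by depth. I'll press on down until I feel the stop.

jog_arm([
  {"grip": 0.0, "delta_rot": [0, 0, 0], "linear": [0.0015, 0, 0]},
  {"grip": 0.0, "delta_rot": [0, 0, 0], "linear": [0.0015, 0, 0]},
  {"grip": 0.0, "delta_rot": [0, 0, 0], "linear": [0, 0, 0]},
  {"grip": 0.0, "delta_rot": [0, 0, 0], "linear": [0, 0, 0]},
])

```text
time_s: 15.73
eef_pos: [0.458, -0.0886, 0.0883]
tool_rot: [1.228, 1.196, -1.227]
force: [-4.9, 0.6, 13.0]
finger_gap: 0.0006
```

jog_arm([
  {"grip": 0.0, "delta_rot": [0, 0, 0], "linear": [0.002, 0, 0]},
  {"grip": 0.0, "delta_rot": [0, 0, 0], "linear": [0, 0, 0]},
  {"grip": 0.0, "delta_rot": [0, 0, 0], "linear": [0, 0, 0]},
])

```text
time_s: 15.98
eef_pos: [0.4581, -0.0886, 0.0881]
tool_rot: [1.228, 1.195, -1.226]
force: [-8.5, 1.9, 21.0]
finger_gap: 0.0006
```

jog_arm([
  {"grip": 0.0, "delta_rot": [0, 0, 0], "linear": [-0.015, 0, 0]},
  {"grip": 0.0, "delta_rot": [0, 0, 0], "linear": [-0.04, 0, 0]},
  {"grip": 0.0, "delta_rot": [0, 0, 0], "linear": [-0.04, 0, 0]},
  {"grip": 0.0, "delta_rot": [0, 0, 0], "linear": [-0.04, 0, 0]},
  {"grip": 0.0, "delta_rot": [0, 0, 0], "linear": [-0.04, 0, 0]},
  {"grip": 0.0, "delta_rot": [0, 0, 0], "linear": [0, 0.02, 0]},
  {"grip": 0.0, "delta_rot": [0, 0, 0], "linear": [0, 0.03, 0]},
  {"grip": 0.0, "delta_rot": [0, 0, 0], "linear": [0, 0.03, 0]},
  {"grip": 0.0, "delta_rot": [0, 0, 0], "linear": [0, 0, 0]},
  {"grip": 0.0, "delta_rot": [0, 0, 0], "linear": [0, 0, 0]},
])

```text
time_s: 16.82
eef_pos: [0.538, -0.0904, 0.2567]
tool_rot: [1.226, 1.201, -1.229]
force: [0.3, -0.2, -0.5]
finger_gap: 0.0003
```

jog_arm([
  {"grip": 0.0, "delta_rot": [0, 0, 0], "linear": [0, 0, 0]},
  {"grip": 0.0, "delta_rot": [0, 0, 0], "linear": [0, 0, 0]},
  {"grip": 0.0, "delta_rot": [0, 0, 0], "linear": [0, 0, 0]},
])

```text
time_s: 17.07
eef_pos: [0.5368, -0.0905, 0.2591]
tool_rot: [1.228, 1.196, -1.227]
force: [0.2, 0.3, 0.0]
finger_gap: 0.0002
```

Run:
```python
from h import *
s=arm.read_state(); print((w2j(s['eef_pos'])*1e3).round(1),s['force'].round(1))
f=grab('wrist','w14')
cv2.imwrite('pics/w14b.png',cv2.cvtColor(cv2.resize(f['image'],(800,600),interpolation=cv2.INTER_CUBIC),cv2.COLOR_RGB2BGR))
im=f['image'].astype(int)
m=(im[...,0]>50)&(im[...,1]*1.7<im[...,0])&(im[...,2]*1.7<im[...,0]); vs,us=np.nonzero(m)
Q=np.array([w2j(pt(f,u,v)) for u,v in zip(us,vs)]); c=Q[(abs(Q[:,1]+.045)<.003)&(Q[:,2]>.05)&(Q[:,0]<-.15)&(Q[:,0]>-.23)]; print(len(c))
p=np.polyfit(c[:,0],c[:,2],1); print('theta',-np.arctan(p[0])-.21, np.polyval(p,-.185))
```

```text
[-94.6 -45.4 259.1] [0.2 0.3 0. ]
258
theta -0.005842655852355466 0.07893275978941436
```

View pics/w14b.png

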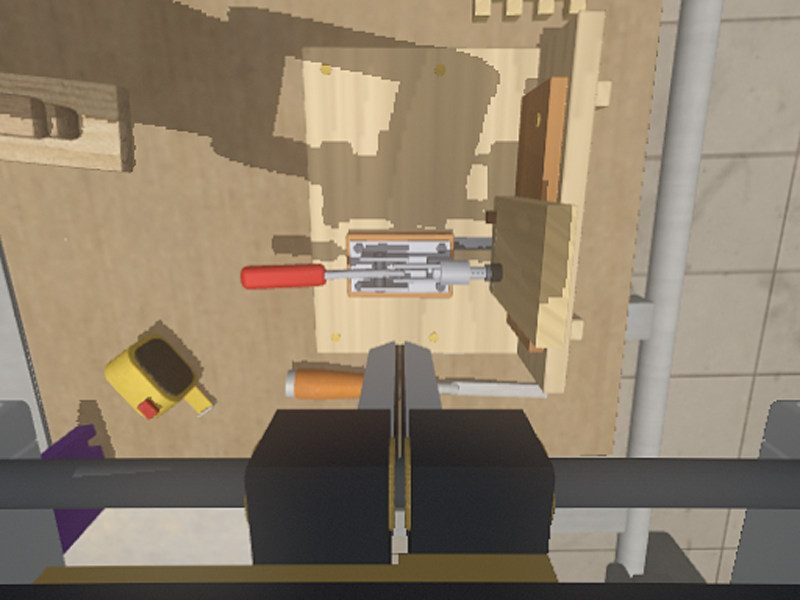

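The lever lies shut (grip at (283,276)) and the tip presses the board at (495,270). I'll do a last check of the board pose.

Run:
```python
from h import *
f=load('w14')
Q=np.array([np.r_[u,v,w2j(pt(f,u,v))] for v in range(120,230) for u in range(310,370)])
t=Q[(Q[:,4]>.155)&(Q[:,4]<.168)]; print('top z',np.median(t[:,4]),'x',np.percentile(t[:,2],[1,99]),'y',np.percentile(t[:,3],[0.5,99.5]))
F=Q[(Q[:,4]>.04)&(Q[:,4]<.150)&(abs(Q[:,2]+.009)<.006)&(Q[:,3]<.012)&(Q[:,3]>-.068)]
A=np.c_[F[:,3:5],np.ones(len(F))]; print('front face x= a*y+b*z+c',np.linalg.lstsq(A,F[:,2],rcond=None)[0],len(F))
fr=load('w7');
```

```text
top z 0.16176134488401708 x [-0.01006234  0.00767113] y [-0.07163202  0.01499053]
front face x= a*y+b*z+c [ 0.00473672  0.00180135 -0.0097718 ] 1762
```

The board is upright with its face parallel to the fence (tilt about 0.002 rad), its top at 161.8 mm and its y centre at about -28 mm. Handing in.

Run:
```python
from h import *
arm.job_done()
```

```text
the job is handed in; nothing more can be done
```

The board now stands on the jig's bed with its notch over the key, and the clamp lever is shut. I handed the job in at about 17 s of the 59 s allowed, and it gave no verdict.

- **Opening the lever:** I pinched the lever and swung it up. The grip slid out of the pads near upright, at about 1.37 rad. I then pushed it from behind with closed fingers to its open stop, feeling about 12 N there.
- **Moving the board:** I lifted it 17 mm and moved it about 34 mm toward +y. It went down over the key with no resistance and came to rest on the bed.
- **Shutting the lever:** I pushed it over and down to its shut stop, feeling 21 N, then backed the arm clear.

**Last checks before hand-in:**

| Check | Measured | Allowed |
|---|---|---|
| Lever angle | about -0.006 rad | below 0.05 rad |
| Board centre, y | about -28 mm | -35 to -15 mm |
| Board top, z | 161.8 mm (162 when seated) | within 2.5 mm |
| Board centre, x | about -1 mm | within 2.5 mm |
| Board tilt | about 0.002 rad | below 0.03 rad |
| Angle to the fence | about 0.005 rad | below 0.04 rad |

The arm touched nothing, with wrist force near zero. I kept clear of the finished board, the try square and the chisel, but did not measure their positions again at the end.

Two things disagreed along the way:
- **Key position:** my estimates of the key's middle ranged from -1.6 to -4 mm. The clean drop over the key settled it near -3 mm.
- **Mid-motion readings:** some position readings taken before the arm had settled were off by up to 8 mm. One sent the gripper 8 mm off the board, and I corrected that before gripping.

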